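# Find the rejected cassette and bolt it down for the drive

## Robot

A 6-joint arm with a two-finger parallel gripper is mounted at the origin on a cart in front of the work surface, level with it; the furniture and walls round the work are solid. World frame = base frame: x ahead of the robot, y to its left, z up, the work surface at z = 0. Lengths are in m, angles in degrees, forces in N, time in s.
With the tool pointing down it reaches from about 0.3 to 0.75 m from the base axis. Payload 8.5 kg.
Tool frame: the origin (TCP) lies at the very end of the fingers, on their centre line; the grasp point (between the pads) lies 19 mm behind it; z points along the fingers, y is the direction in which the jaws open and shut (so a half turn about z gives the same grasp; the last joint's range is limited). The gripper opens to 85 mm and grips with 20 to 120 N. Pads are 22 mm wide; open, the fingers measure 114 mm over their backs; the gripper's body (76 mm by 85 mm) begins 54 mm behind the grasp point. The pads swing forward as they close: fully open they stand 13 mm farther back than shut.
Start: joints at [-84.643, 21.807, 74.336, -0, 83.858, -12.336], TCP at [0.167, -0.524, 0.231] pointing down, gripper open.
Joint ranges: [-178.18, 178.18], [-50.72, 133.34], [12.68, 142.11], [-81.47, 261.47], [9.98, 163.14], [-165.26, 165.26]. Speed limits (degrees/s): [136.94, 136.94, 180, 180, 180, 180].

## Interface

Orientations are given as a 3x3 rotation matrix whose columns are the frame's x, y, z axes.
In Python, from rig import env, vision, close_job, spotter gives the robot as it stands. The module is installed in compiled form; this text tells all that it offers.
- The arm moves only by the tool jog_arm, never from a script. Its argument "plan" is a list that holds one entry, the list of rows, each a list of 6 numbers: the shift along the tool's x, y, z in units of 40 mm (1.0 is 40 mm), then the turn, a rotation vector about the tool's x, y, z in units of 0.15 rad (1.0 is 0.15 rad). A call has 1 to 10 rows; each row shifts and turns the commanded pose from where the row before left it, along the tool's axes as they then stand; what a row does not reach is not made up. A row lasts 1/10 s, in which the tool goes at most 50 mm and 8.59 degrees, less where a joint would pass 70% of its speed; a pose out of reach is approached as far as the arm can. A call with a number of a shift or a turn outside -1 to 1 is refused whole. A call with a gripper value outside its range is refused whole. "grip" is the opening, from -1 (shut) to 1 (fully open), set as the call begins (left out, the last holds). The fingers move at their own pace and stop on an object; "squeeze" is the grip in N (left out, the last holds). Time passes only in rows, so rows that do not move let the fingers close. It gives the time, the measured TCP pose, the force and the opening at its end, in the units of the state.
- env.observe(): the state, without advancing time (a new reading comes with each control period).
- vision.get_image(name): name is "side" or "top" or "wrist"; returns (picture, depth): 400x640x3 uint8, red, green, blue; 400x640 float32, m along the optical axis (not along the pixel's ray), 0 where there is no reading.
- vision.camera_info(name): a dict with "fx", "fy", "cx", "cy" (pixels), "rvec" (rotation vector, rad) and "tvec" (3), from world to camera coordinates, as OpenCV has them. Camera axes: x right, y down, z forward; pixel columns grow to the right and rows downward; lengths in m; the calibration is good to about 2 mm. A picture is of the moment at which its call begins: read the wrist's pose just before it. camera_info takes no time and is no camera call; for the wrist camera it gives the pose at the moment of the call.
- close_job(): hands the job in, once; it reports no verdict.
Trained networks look in the newest picture that a camera, given by its name, has taken for a name from the list of things; names that differ only in an ending like _2 or _b are one class to them, and where a whole thing is asked for, a point or a joint stands for the part that bears it (a point fixed in the world has none). Each returns a list of dicts, best first, with "score" (0 to 1); they miss things now and then, are a little off and sometimes report something else, mostly with a low value. They report only what shows in the picture. A call takes as long as a camera call. They do not tell look-alikes from the thing itself.
- spotter.trace(camera, query): "pixels" (400x640 bool, what is visible of it) and "rect" ([left, top, right, bottom] in pixels, round what is visible of it).
The state is a dict: "time_s": time; "q": joint angles; "qvel": joint speeds; "joint_efforts": joint torques, N m; "position": TCP position; "tool_rot": TCP orientation; "ft_force": force on the tool from outside, world axes, zero at the start; "wrist_torque": the same for the moment, N m; "grip_width": finger opening in m.
Only numpy, scipy, OpenCV 4.12 (cv2) and the standard library are available. Lean on these libraries where they do the work, as an engineer would, in place of code of your own. Each camera call takes 0.05 s, during which the arm holds its last target.

## Task

Turn over every one of the steel instrument cassettes on the worktop, so that it lies flat with its underside up. The one whose underside carries a raised cross has to go back: lay it flat, cross up, in the seat of the metal transit cradle and then slide the cradle's bolt right home over it into the far end wall; leave the cassettes with a bare underside lying on the worktop, turned over, and do not disturb the white bottle, the tape roll and the instrument box.

Things in the scene. Friction and masses are not known exactly. Their poses are not given: they have to be found in the camera images.
- cassette_cross: The cassette with a raised cross under it: closed steel box 56 x 90 x 40 mm, 0.2 kg; from above and the sides like the others (five dark slots across the lid, plain sides, skid rails along the long edges of both faces). Lies stably either way up and stands on either 56 x 40 mm end. Dark diagonal cross on the underside. Origin: centre of its underside; z through its lid (up at the start), y along its length, x across.
- cassette_plain_a: A cassette with a bare underside, otherwise the same: closed steel box 56 x 90 x 40 mm, 0.2 kg, lies stably either way up or standing on an end. Origin: centre of its underside; z through its lid (up at the start), y along its length, x across. May be absent.
- cassette_plain_b: A cassette with a bare underside, otherwise the same: closed steel box 56 x 90 x 40 mm, 0.2 kg, lies stably either way up or standing on an end. Origin: centre of its underside; z through its lid (up at the start), y along its length, x across. May be absent.
- cassette_plain_c: A cassette with a bare underside, otherwise the same: closed steel box 56 x 90 x 40 mm, 0.2 kg, lies stably either way up or standing on an end. Origin: centre of its underside; z through its lid (up at the start), y along its length, x across. May be absent.
- cradle: Fixed aluminium cradle, base 96 x 321 x 6 mm. Origin: on the worktop under the seat's centre; its y axis is the bolt's way home. End walls 60 wide, 74 high, 10 thick at y = -60 and +60 bound the seat lengthwise (110 between); side lips, 15 mm high over the worktop, inner faces at x = -37 and +37, bound it across. The bolt's track, 26 wide, 60 high, runs from y = -65 to -247 mm.
- seat (a point): Centre of the seat's floor, 6 mm above the worktop; axes as the cradle's. The cassette lies here with its length along the cradle's y, either way round; its top is then 46 mm above the worktop.
- bolt (a joint): Bolt, a steel rod 12 mm thick, its axis 60 mm above the worktop, sliding along the cradle's +y: 0 = fully drawn, 0.14 m = fully home (end in the far wall at y = +60 mm, rod 8 mm above the seated cassette). Starts nearly drawn, its end short of the seat. Stays where it is left; slides with about 2 N.
- bolt_knob (a point): Top centre of the bolt's upright black knob, a post 14 mm thick that rises 38 mm above the rod (top 104 mm above the worktop, on the cradle's centre line). It moves with the bolt, from cradle y = -225 mm drawn to -85 mm home.
- bottle_white: White bottle, 61 mm wide, 150 mm high, origin under its centre; leave alone.
- tape_roll_c: Roll of tape standing up, 33 mm wide, 60 mm high, origin under its centre; leave alone.
- instrument_box: Long steel instrument box with a wire handle on its shut lid, 76 x 196 x 62 mm, origin under its centre; leave alone.
There are look-alikes about, which are no part of the job. Leave any green look-alike of the cassette_cross alone.

How it is judged:
By the outcome, as a careful person would: the job done as asked, in the order asked, and still so for the second after the job is handed in, with the robot touching nothing.
Of cassette_plain_a, cassette_plain_b, cassette_plain_c only 2 to 3 are there at a start; the rules pass over those that are not, and their reading is None.
At some moment in a run one of cassette_plain_a, cassette_plain_b, cassette_plain_c may be knocked a few centimetres aside while the robot is not near it.
It also fails if it takes over 210 s, if anything falls off the work surface, if the arm or the gripper's body presses on something with over 40 N, if the wrist force passes 120 N, or if a joint passes its speed limit or range.

## Working session

There is one attempt and no reset: what is moved stays moved. The work goes in short steps, Python scripts to look and compute and a tool call to move; the robot and the scene stay as the last step left them, time stands still between calls to the robot, and variables do not carry over. Pictures are saved under pics/ and viewed, and the job is handed in when it is done.

Besides the shell and the picture viewer there is one more tool, called after "Emit:" as name([rows], argument=value, ...), one row to a line, values as JSON. jog_arm: Moves the arm, as the interface text tells. Its arguments: {"type":"object","properties":{"plan":{"type":"array"},"grip":{"type":"number"},"squeeze":{"type":"number"}},"required":["plan"]}

```bash
ls; mkdir -p pics
cat > h.py <<'E'
import numpy as np, cv2
from rig import env, vision, close_job, spotter
def cam(n):
    i=vision.camera_info(n); K=np.array([[i['fx'],0,i['cx']],[0,i['fy'],i['cy']],[0,0,1]])
    R=cv2.Rodrigues(np.array(i['rvec'],float))[0]; return K,R,np.array(i['tvec'],float).ravel()
def shot(n,f):
    c=cam(n); im,d=vision.get_image(n); cv2.imwrite('pics/'+f+'.png',im[:,:,::-1]); np.savez('pics/'+f+'.npz',im=im,d=d,K=c[0],R=c[1],t=c[2]); return im,d,c
def cloud(d,c):
    K,R,t=c; v,u=np.mgrid[0:d.shape[0],0:d.shape[1]]
    p=np.stack([(u-K[0,2])/K[0,0]*d,(v-K[1,2])/K[1,1]*d,d],-1)
    return (p-t)@R
def st():
    s=env.observe(); print('t',s['time_s'],'q',np.round(s['q'],1),'p',np.round(s['position'],4),'g',s['grip_width'],'F',np.round(s['ft_force'],1)); print(np.round(s['tool_rot'],3)); return s
E
python3 - <<'E'
from h import *
st()
for n in ['side','top','wrist']:
    im,d,c=shot(n,n+'0'); print(n,-c[1].T@c[2],c[0][0,0], c[1][2])
E
```

```text
pics
t 0.0 q [-84.6  21.8  74.4   0.   83.9 -12.3] p [ 0.1671 -0.5237  0.2307] g 0.08554228387348341 F [-0.4 -0.1 -0. ]
[[ 0.953  0.304 -0.   ]
 [ 0.304 -0.953  0.002]
 [ 0.    -0.002 -1.   ]]
side [0.61331842 0.98339346 0.75267864] 463.5434023058498 [-0.02834957 -0.86208265 -0.50597412]
top [ 0.3589972  -0.13081363  1.29073827] 446.5876387300955 [ 0.19272392  0.0056593  -0.9812367 ]
wrist [ 0.23131701 -0.50332764  0.37202936] 346.6039823175148 [-0.25404089 -0.0801621  -0.96386579]
```

View pics/top0.png

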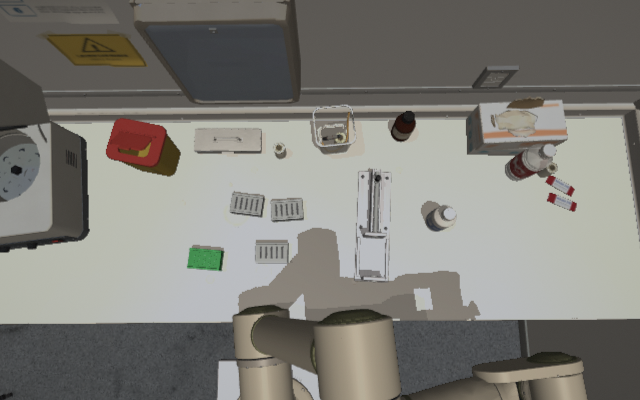

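View pics/side0.png

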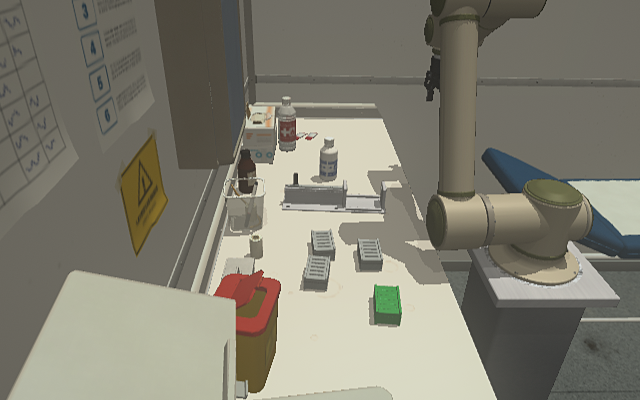

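View pics/wrist0.png

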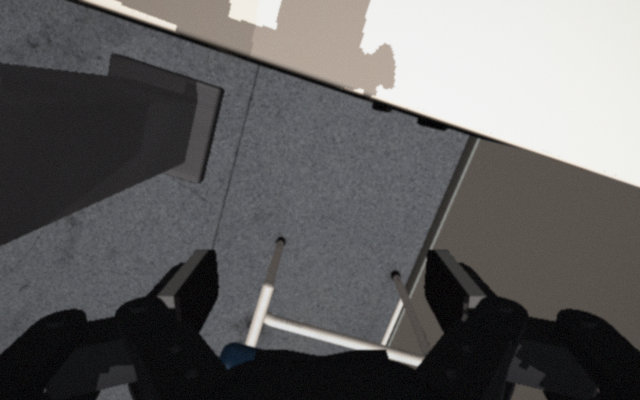

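```bash
cat > loc.py <<'E'
from h import *
def analyze(d,c,im,zlo=0.03,zhi=0.06,dump=True):
    P=cloud(d,c); m=((P[...,2]>zlo)&(P[...,2]<zhi)&(d>0)&(P[...,0]>0.2)&(P[...,0]<0.8)&(abs(P[...,1])<0.6)).astype(np.uint8)
    n,l,s,ce=cv2.connectedComponentsWithStats(m)
    for i in range(1,n):
        if s[i,4]<60: continue
        q=P[l==i]; r=cv2.minAreaRect((q[:,:2]*1000).astype(np.float32))
        print('px',np.round(ce[i]),'n',s[i,4],'ctr',np.round(r[0],1),'size',np.round(r[1],1),'ang',round(r[2],1),'z',np.round(np.percentile(q[:,2],[5,50,95])*1000,1),'col',im[l==i].mean(0).round())
if __name__=='__main__':
    im,d,c=shot('top','topA'); analyze(d,c,im)
    P=cloud(d,c); np.set_printoptions(suppress=True)
    for a in [(250,300),(376,180),(376,205),(373,262),(390,270),(445,218),(340,250)]: print(a,np.round(P[a[1],a[0]],4))
    for nme in ['cassette_cross','cradle','bolt_knob','instrument_box','tape_roll_c','bottle_white']:
        for r in spotter.trace('top',nme): 
            q=P[r['pixels']&(d>0)]; print(nme,round(r['score'],2),r['rect'],np.round(np.median(q,0),3),q.min(0).round(3),q.max(0).round(3))
E
python3 loc.py
python3 - <<'E'
import cv2
im=cv2.imread('pics/top0.png')[110:330,170:480]; cv2.imwrite('pics/topc.png',cv2.resize(im,None,fx=2.5,fy=2.5,interpolation=3))
E
```

```text
px [473. 142.] n 116 ctr [ 757.8 -570. ] size [79.6 30.6] ang 23.4 z [31.6 43.8 57.2] col [67. 69. 66.]
px [342. 137.] n 101 ctr [ 776.7 -190.7] size [31.5 52.2] ang 56.6 z [37.8 50.  57.1] col [145. 137. 112.]
px [400. 135.] n 71 ctr [ 779.8 -361.7] size [55.3 19.7] ang 69.2 z [32.9 44.9 58.6] col [79. 73. 64.]
px [228. 141.] n 1349 ctr [768.  144.9] size [196.4  63.9] ang 89.8 z [32.4 36.8 41.7] col [163. 159. 150.]
px [ 82. 191.] n 694 ctr [633.  561.2] size [ 59.2 311.4] ang 88.0 z [31.6 46.1 58.4] col [50. 50. 48.]
px [279. 150.] n 104 ctr [738.1  -8.9] size [32.9 32. ] ang 13.4 z [31.6 56.  59.6] col [130. 127. 115.]
px [172. 163.] n 105 ctr [705.5 301.5] size [21.1 90.6] ang 65.0 z [32.2 45.2 57.7] col [66. 55. 25.]
px [334. 150.] n 61 ctr [ 735.6 -168.1] size [ 8.2 82.1] ang 4.2 z [32.1 46.3 58.6] col [96. 92. 83.]
px [373. 198.] n 221 ctr [ 583.7 -281.6] size [ 26.1 177.6] ang 86.1 z [35.1 53.6 59.5] col [126. 125. 125.]
px [379. 206.] n 88 ctr [ 566.4 -289.3] size [  8.8 136.9] ang 85.7 z [49.7 56.4 59.7] col [144. 143. 143.]
px [246. 204.] n 624 ctr [579.5  85.8] size [90.
[... 1047 characters left out ...]
0.047] [ 0.663 -0.271  0.108]
bolt_knob 0.19 [229.6, 193.1, 263.6, 217.6] [0.577 0.083 0.036] [0.546 0.037 0.   ] [0.612 0.131 0.044]
instrument_box 0.59 [194.4, 125.8, 263.3, 154.5] [0.769 0.143 0.036] [ 0.732  0.047 -0.002] [0.825 0.242 0.065]
instrument_box 0.16 [256.9, 242.0, 286.7, 263.9] [0.442 0.013 0.037] [ 0.414 -0.032  0.029] [0.468 0.056 0.045]
tape_roll_c 0.43 [272.5, 144.7, 285.9, 158.4] [ 0.732 -0.009  0.056] [ 0.721 -0.025  0.002] [0.754 0.006 0.066]
tape_roll_c 0.41 [426.6, 204.1, 455.5, 228.5] [ 0.522 -0.446  0.111] [ 0.498 -0.485  0.01 ] [ 0.556 -0.428  0.153]
bottle_white 0.94 [422.1, 204.3, 458.1, 230.2] [ 0.522 -0.446  0.109] [ 0.498 -0.518 -0.005] [ 0.574 -0.428  0.153]
```

View pics/topc.png

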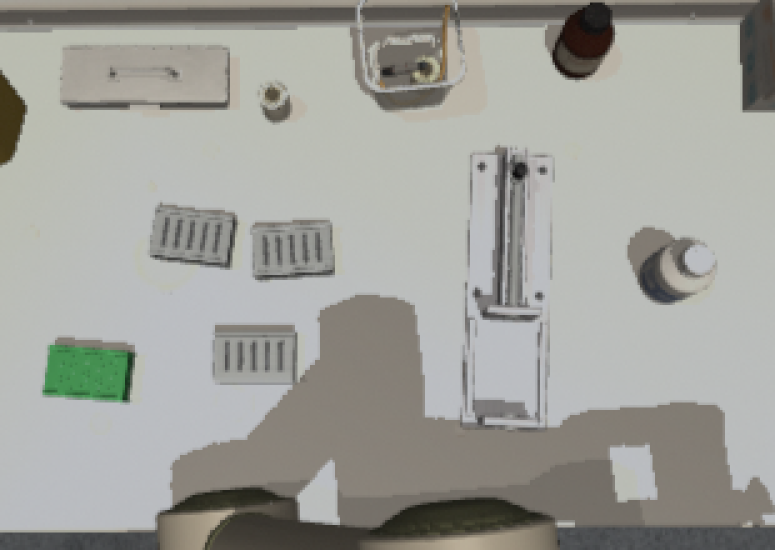

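```bash
cat > plan.py <<'E'
from h import *
from scipy.spatial.transform import Rotation as Ro
import json,os
def ori(a,tau):
    a=np.radians(a); y=np.array([np.cos(a),np.sin(a),0]); z=np.array([0,0,-1.]); x=np.cross(y,z)
    return np.stack([x,y,z],1)@Ro.from_euler('y',tau,degrees=True).as_matrix()
def log():
    s=env.observe(); open('log.jsonl','a').write(json.dumps([list(map(float,s['q'])),list(map(float,s['position'])),np.array(s['tool_rot']).tolist()])+'\n'); return s
def rows(wps,step=0.034,ang=0.145,start=None):
    """wps: list of (p,R) with straight/slerp motion between"""
    if start is None:
        s=log(); p=np.array(s['position']); R=np.array(s['tool_rot'])
    else: p,R=start
    p=p.copy(); out=[]
    for (pt,Rt) in wps:
        pt=np.array(pt,float); p0=p.copy(); R0=R.copy(); rv=Ro.from_matrix(R0.T@Rt).as_rotvec()
        n=max(1,int(np.ceil(max(np.linalg.norm(pt-p0)/step,np.linalg.norm(rv)/ang))))
        for k in range(1,n+1):
            pk=p0+(pt-p0)*k/n; Rk=R0@Ro.from_rotvec(rv*k/n).as_matrix()
            sh=np.round(R.T@(pk-p)/.04,2); tr=np.round(Ro.from_matrix(R.T@Rk).as_rotvec()/.15,2)
            out.append(np.r_[sh,tr]+0.); p=p+R@sh*.04; R=R@Ro.from_rotvec(tr*.15).as_matrix()
        out.append(None)
    L=[]; 
    for r in out:
        if r is None: print('--');continue
        L.append(r); print('['+','.join('%g'%v for v in r)+'],')
    print(len(L),'rows; end',np.round(p,4)); return p,R
E
python3 - <<'E'
from plan import *
rows([((0.45,-0.05,0.22),ori(0,0))])
E
```

```text
[0.61,-0.54,0.02,0,0,-0.49],
[0.64,-0.49,0.01,0,0,-0.5],
[0.68,-0.44,0.02,0,0,-0.49],
[0.72,-0.39,0.02,0,0,-0.5],
[0.74,-0.34,0.01,0,0,-0.49],
[0.76,-0.28,0.02,0,0,-0.5],
[0.78,-0.22,0.02,0,0,-0.49],
[0.79,-0.17,0.01,0,0,-0.5],
[0.81,-0.1,0.02,0,0,-0.49],
[0.81,-0.05,0.02,0,0,-0.5],
[0.81,0.02,0.01,0,0,-0.49],
[0.81,0.07,0.02,0,0,-0.5],
[0.8,0.14,0.02,0,0,-0.49],
[0.79,0.19,0.01,0,0,-0.5],
[0.77,0.25,0.02,0,0,-0.49],
[0.75,0.31,0.02,0,0,-0.5],
[0.72,0.36,0.01,0,0,-0.49],
--
17 rows; end [ 0.45   -0.0502  0.2201]
```

Emit:
jog_arm([
  [[0.61,-0.54,0.02,0,0,-0.49],[0.64,-0.49,0.01,0,0,-0.5],[0.68,-0.44,0.02,0,0,-0.49],[0.72,-0.39,0.02,0,0,-0.5],[0.74,-0.34,0.01,0,0,-0.49],[0.76,-0.28,0.02,0,0,-0.5],[0.78,-0.22,0.02,0,0,-0.49],[0.79,-0.17,0.01,0,0,-0.5]],
])

```text
time_s: 1.3
position: [0.3006, -0.2997, 0.2262]
tool_rot: [[0.617, 0.787, 0.0], [0.787, -0.617, -0.0], [-0.0, 0.0, -1.0]]
ft_force: [0.8, -0.0, 0.2]
grip_width: 0.0855
```

```bash
python3 -c "
from plan import *
log();st()"
```

```text
t 1.3 q [-61.    9.4  93.1   0.   77.5 -22.9] p [ 0.3006 -0.2997  0.2262] g 0.0854594907675424 F [ 0.8 -0.   0.2]
[[ 0.617  0.787  0.   ]
 [ 0.787 -0.617 -0.   ]
 [-0.     0.    -1.   ]]
```

Emit:
jog_arm([
  [[0.81,-0.1,0.02,0,0,-0.49],[0.81,-0.05,0.02,0,0,-0.5],[0.81,0.02,0.01,0,0,-0.49],[0.81,0.07,0.02,0,0,-0.5],[0.8,0.14,0.02,0,0,-0.49],[0.79,0.19,0.01,0,0,-0.5],[0.77,0.25,0.02,0,0,-0.49],[0.75,0.31,0.02,0,0,-0.5],[0.72,0.36,0.01,0,0,-0.49]],
])

```text
time_s: 2.2
position: [0.4505, -0.0489, 0.2202]
tool_rot: [[-0.003, 1.0, 0.0], [1.0, 0.003, -0.0], [-0.0, 0.0, -1.0]]
ft_force: [-0.4, -0.9, 0.2]
grip_width: 0.0857
```

```bash
python3 -c "
from plan import *
log();st()
shot('top','top1')
shot('wrist','wrist1')
from loc import analyze
z=np.load('pics/wrist1.npz')
analyze(z['d'],(z['K'],z['R'],z['t']),z['im'])
z=np.load('pics/top1.npz')
print();analyze(z['d'],(z['K'],z['R'],z['t']),z['im'])
"
```

```text
t 2.2 q [-21.2  12.6  89.9  -0.   77.5 -21.4] p [ 0.4505 -0.0489  0.2202] g 0.08566283934947623 F [-0.4 -0.9  0.2]
[[-0.003  1.     0.   ]
 [ 1.     0.003 -0.   ]
 [-0.     0.    -1.   ]]
px [468.  40.] n 5485 ctr [578.4  73.7] size [68.4 56.9] ang 82.3 z [34.2 35.9 39. ] col [98. 97. 95.]
px [310. 109.] n 6221 ctr [441.7  11.4] size [90.1 56. ] ang 89.4 z [34.7 36.  39.1] col [99. 98. 96.]
px [438. 156.] n 5793 ctr [562.6 -31. ] size [56.8 90.5] ang 3.8 z [34.4 36.  39. ] col [75. 74. 73.]
px [625. 138.] n 1063 ctr [728.9  -8.6] size [33. 17.] ang 85.9 z [32.1 46.5 58.5] col [104.  98.  86.]
px [603. 276.] n 1782 ctr [ 742.5 -150.3] size [85.7 38.3] ang 60.7 z [31.2 44.8 58.5] col [72. 66. 59.]
px [244. 352.] n 229 ctr [ 368.4 -248.4] size [21.8 10.3] ang 86.6 z [30.8 43.6 58.2] col [48. 45. 46.]
px [519. 390.] n 106 ctr [ 666.3 -282.7] size [16.6 14. ] ang 82.9 z [51.4 56.7 59.5] col [111. 107. 105.]

px [473. 142.] n 117 ctr [ 756.8 -569.4] size [80.8 30.2] ang 24.2 z [30.3 44.7 58.4] col [66. 68. 66.]
px [342. 137.] n 102 ctr [ 772.1 -192. ] size [33.  47.6] ang 21.2 z [34.5 50.1
[... 476 characters left out ...]
.3 300.9] size [23.1 89.7] ang 62.1 z [30.9 45.  57.8] col [66. 55. 26.]
px [373. 198.] n 210 ctr [ 584.2 -280.9] size [ 26.  177.3] ang 85.7 z [36.5 53.1 59.5] col [123. 122. 121.]
px [241. 202.] n 374 ctr [580.   85.4] size [90.6 56.8] ang 82.8 z [32.4 37.1 41.5] col [131. 131. 128.]
px [290. 205.] n 304 ctr [566.8 -30.7] size [48.9 89.8] ang 1.9 z [32.8 36.8 41.6] col [86. 87. 84.]
px [431. 223.] n 60 ctr [ 520.8 -441.2] size [59.  23.8] ang 24.5 z [32.6 43.  59. ] col [63. 64. 67.]
px [204. 259.] n 652 ctr [424.7 199.2] size [90.9 55.8] ang 84.5 z [32.4 37.  41.5] col [ 54. 109.  63.]
px [265. 257.] n 236 ctr [432.7  22.4] size [70.9 36.4] ang 89.2 z [32.8 36.8 42. ] col [104. 104. 102.]
```

View pics/wrist1.png

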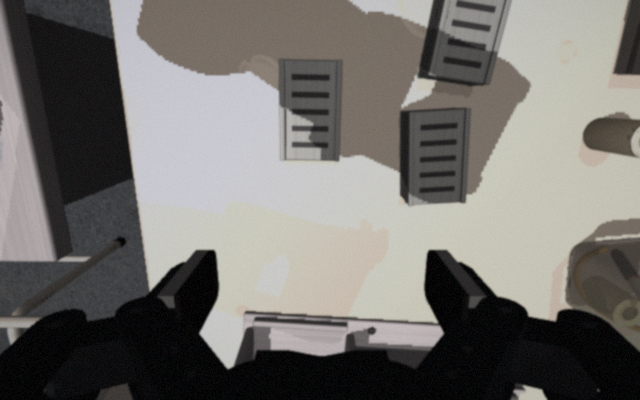

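Emit:
jog_arm([
  [[0,0,-0.5,0,1,0],[0,0,-0.5,0,1,0],[0,0,0,0,1,0],[0,0,0,0,1,0],[0,0,0,0,1,0]],
])

```text
time_s: 2.8
position: [0.4499, -0.0543, 0.2606]
tool_rot: [[0.0, 1.0, 0.003], [0.728, -0.003, 0.685], [0.685, 0.002, -0.728]]
ft_force: [0.6, -0.1, -0.4]
grip_width: 0.0853
```

```bash
python3 -c "
from plan import *
log();st()"
```

```text
t 2.8 q [-40.6  19.3  85.4  32.6 104.1 -40.7] p [ 0.4499 -0.0543  0.2606] g 0.08528988359376462 F [ 0.6 -0.1 -0.4]
[[ 0.     1.     0.003]
 [ 0.728 -0.003  0.685]
 [ 0.685  0.002 -0.728]]
```

Emit:
jog_arm([
  [[0,0,0,-1,0,0],[0,0,0,-1,0,0],[0,0,0,-1,0,0]],
])

```text
time_s: 3.1
position: [0.45, -0.0544, 0.2598]
tool_rot: [[0.003, 0.897, 0.442], [0.732, -0.302, 0.61], [0.681, 0.322, -0.658]]
ft_force: [-0.1, -0.8, 0.1]
grip_width: 0.0854
```

```bash
python3 -c "
from plan import *
log();st()"
```

```text
t 3.1 q [-49.4  10.2 102.4  47.3  84.8 -50.9] p [ 0.45   -0.0544  0.2598] g 0.08544161379173783 F [-0.1 -0.8  0.1]
[[ 0.003  0.897  0.442]
 [ 0.732 -0.302  0.61 ]
 [ 0.681  0.322 -0.658]]
```

Emit:
jog_arm([
  [[0,0,0,1,0,0],[0,0,0,1,0,0],[0,0,0,1,0,0],[0,0,0,0,-1,0],[0,0,0,0,-1,0],[0,0,0,0,-1,0],[0,0,0,0,-1,0],[0,0,0,0,-1,0],[0,0,0,0,-1,0],[0,0,0,0,-1,0]],
])

```text
time_s: 4.1
position: [0.45, -0.0538, 0.261]
tool_rot: [[0.002, 1.0, 0.003], [0.953, -0.001, -0.302], [-0.302, 0.003, -0.953]]
ft_force: [-0.4, 0.6, 0.0]
grip_width: 0.0853
```

```bash
cat > kin.py <<'E'
from plan import *
from scipy.optimize import least_squares
def rz(a): return Ro.from_euler('z',a,degrees=True).as_matrix()
def ry(a): return Ro.from_euler('y',a,degrees=True).as_matrix()
# prm: a1,d,h,L2,a3,L3,Lt,
def fk(q,k):
    a1,d,h,L2,a3,L3,L5,Lt=k
    R=rz(q[0]); p=R@np.array([a1,d,h]); R=R@ry(q[1]); p=p+R@np.array([0,0,L2]); R=R@ry(q[2]); p=p+R@np.array([a3,0,L3])
    R=R@rz(S[0]*q[3]); R=R@ry(q[4]); p=p+R@np.array([L5,0,0]);R=R@rz(S[1]*q[5]+S[2]); p=p+R@np.array([0,0,Lt]); return p,R
S=[1,1,0]
def load(): return [tuple(map(np.array,json.loads(l))) for l in open('log.jsonl')]
def fit(D):
    f=lambda k: np.concatenate([fk(q,k)[0]-p for q,p,R in D]+[1e-3*(k-np.array([0,.117,.3,.4,0,.4,0,.2]))])
    return least_squares(f,[0,.117,.3,.4,0,.4,0,.2])
if __name__=='__main__':
    log();D=load()
    for q,p,R in D: print(np.round(q,1))
    for S[0] in (1,-1):
      for S[1] in (1,-1):
        for S[2] in (0,90,180,270):
          e=[np.degrees(Ro.from_matrix(fk(q,[0]*8)[1].T@R).magnitude()) for q,p,R in D]
          if max(e)<20: 
            r=fit(D); print(S,np.round(e,1),np.round(r.x,4),[round(1000*float(np.linalg.norm(fk(q,r.x)[0]-p)),1) for q,p,R in D])
E
python3 kin.py
```

```text
[-84.6  21.8  74.3   0.   83.9 -12.3]
[-61.    9.4  93.1   0.   77.5 -22.9]
[-21.2  12.6  89.9  -0.   77.5 -21.4]
[-40.6  19.3  85.4  32.6 104.1 -40.7]
[-49.4  10.2 102.4  47.3  84.8 -50.9]
[-12.1  10.9  87.2 -17.5  78.6  -9. ]
[1, 1, 90] [0. 0. 0. 0. 0. 0.] [0.     0.1175 0.1301 0.5371 0.103  0.3508 0.     0.2575] [0.0, 0.0, 0.0, 0.0, 0.0, 0.0]
```

```bash
cat > ik.py <<'E'
import kin; from kin import *
kin.S[:]=[1,1,90]; K=fit(load()).x
LO=np.array([-178.18,-50.72,12.68,-81.47,9.98,-165.26])+3; HI=np.array([178.18,133.34,142.11,261.47,163.14,165.26])-3
def ik(p,R,q0):
    f=lambda q: np.r_[(fk(q,K)[0]-p)*10,Ro.from_matrix(fk(q,K)[1].T@R).as_rotvec()]
    q0=np.clip(q0,LO+.1,HI-.1); r=least_squares(f,q0,bounds=(LO,HI),x_scale=50,max_nfev=60); return r.x,np.linalg.norm(r.fun)
def tcp(g,R,b=.019): return g+R[:,2]*b
if __name__=='__main__':
    q00=np.array(load()[2][0])
    for (x,y) in [(.5,.25),(.5,.3),(.45,.3),(.58,.25),(.5,-.14),(.4,-.12),(.42,.1),(.45,-.45)]:
      for a in (0,180,90,-90,45,-45,135,-135):
        seed=None; best=None
        for q1o in (0,360,-360):
          R=ori(a,-20); p=tcp(np.array([x,y,.15]),R)
          for s4 in (0,60,-60,120,180):
            s=np.array([np.degrees(np.arctan2(y,x))-10,15,88,s4,80,((np.degrees(np.arctan2(y,x))-10-a)+180)%360-180])
            q,e=ik(p,R,s)
            if e<1e-3: seed=q;break
          break
        if seed is None: print(x,y,a,'noseed');continue
        q=seed;E=[];Q=[q];J=0
        for t in list(range(-20,71,6))+list(range(70,-41,-10))+list(range(-40,51,6)):
            R=ori(a,t); p=tcp(np.array([x,y,.06]),R); qn,e=ik(p,R,q); J=max(J,abs(qn-q).max()); q=qn; E.append(e); Q.append(q)
        Q=np.array(Q); print(x,y,a,'maxerr %.4f'%max(E),'jump %.0f'%J,'q4',Q[:,3].min().round(),Q[:,3].max().round(),'q5',Q[:,4].min().round(),Q[:,4].max().round(),'q6',Q[:,5].min().round(),Q[:,5].max().round(),'q2',Q[:,1].max().round())
E
python3 ik.py
```

```text
0.5 0.25 0 maxerr 0.0000 jump 13 q4 -35.0 71.0 q5 54.0 83.0 q6 -59.0 40.0 q2 47.0
0.5 0.25 180 noseed
0.5 0.25 90 maxerr 0.0399 jump 47 q4 -78.0 14.0 q5 13.0 135.0 q6 -79.0 4.0 q2 63.0
0.5 0.25 -90 maxerr 0.5800 jump 27 q4 -62.0 7.0 q5 13.0 106.0 q6 101.0 162.0 q2 50.0
0.5 0.25 45 maxerr 0.0000 jump 15 q4 -54.0 43.0 q5 48.0 110.0 q6 -55.0 22.0 q2 55.0
0.5 0.25 -45 maxerr 0.0000 jump 39 q4 -16.0 128.0 q5 24.0 104.0 q6 -83.0 67.0 q2 50.0
0.5 0.25 135 maxerr 0.1810 jump 21 q4 -28.0 45.0 q5 23.0 133.0 q6 -162.0 -113.0 q2 63.0
0.5 0.25 -135 maxerr 0.7916 jump 11 q4 -42.0 28.0 q5 46.0 88.0 q6 128.0 162.0 q2 44.0
0.5 0.3 0 maxerr 0.0000 jump 13 q4 -33.0 75.0 q5 53.0 88.0 q6 -57.0 41.0 q2 48.0
0.5 0.3 180 noseed
0.5 0.3 90 maxerr 0.0046 jump 46 q4 -78.0 19.0 q5 17.0 137.0 q6 -75.0 9.0 q2 64.0
0.5 0.3 -90 maxerr 0.5695 jump 21 q4 -60.0 10.0 q5 13.0 108.0 q6 105.0 162.0 q2 51.0
0.5 0.3 45 maxerr 0.0000 jump 13 q4 -50.0 46.0 q5 53.0 108.0 q6 -52.0 21.0 q2 56.0
0.5 0.3 -45 maxerr 0.0000 jump 43 q4 -14.0 136.0 q5 21.0 108.0 q6 -82.0 70.0 q2 53.0
0.5 0.3 135 maxerr 0.1332 jump 24 q4 -27.0 49.0 q5 
[... 3212 characters left out ...]
.0
0.45 -0.45 0 maxerr 0.0000 jump 24 q4 -59.0 35.0 q5 31.0 136.0 q6 -62.0 2.0 q2 67.0
0.45 -0.45 180 maxerr 0.5830 jump 17 q4 -53.0 18.0 q5 29.0 109.0 q6 118.0 162.0 q2 54.0
0.45 -0.45 90 maxerr 0.3088 jump 11 q4 -50.0 30.0 q5 46.0 125.0 q6 -162.0 -134.0 q2 67.0
0.45 -0.45 -90 maxerr 0.0000 jump 17 q4 -28.0 90.0 q5 47.0 102.0 q6 -56.0 46.0 q2 54.0
0.45 -0.45 45 maxerr 0.0426 jump 44 q4 -16.0 61.0 q5 13.0 153.0 q6 -162.0 -99.0 q2 74.0
0.45 -0.45 -45 maxerr 0.0000 jump 11 q4 -43.0 56.0 q5 64.0 100.0 q6 -45.0 22.0 q2 56.0
0.45 -0.45 135 maxerr 0.8112 jump 10 q4 -49.0 36.0 q5 62.0 91.0 q6 144.0 162.0 q2 54.0
0.45 -0.45 -135 maxerr 0.0421 jump 76 q4 -6.0 160.0 q5 13.0 118.0 q6 -84.0 81.0 q2 58.0
```

```bash
cat > go.py <<'E'
from ik import *
import sys
def G(x,y,z,a,t):
    R=ori(a,t); return (tcp(np.array([x,y,z]),R),R)
def go(wps,**k): 
    w=[G(*x) for x in wps]; q=np.array(env.observe()['q'])
    for (p,R) in w:
        q,e=ik(p,R,q); print('q',q.round(),'err %.4f'%e)
    return rows(w,**k)
if __name__=='__main__':
    st(); go(eval(sys.argv[1]))
E
python3 go.py "[(.4415,.030,.10,-.6,-20),(.4415,.030,.026,-.6,-20)]"
```

```text
t 4.1 q [-12.1  10.9  87.2 -17.5  78.6  -9. ] p [ 0.45   -0.0538  0.261 ] g 0.08527012654521732 F [-0.4  0.6  0. ]
[[ 0.002  1.     0.003]
 [ 0.953 -0.001 -0.302]
 [-0.302  0.003 -0.953]]
q [ -1.  25. 103. -25.  55.  14.] err 0.0000
q [ -1.  33. 107. -29.  45.  21.] err 0.0000
[0.53,-0.04,0.61,0.01,-0.05,0.01],
[0.54,-0.04,0.61,0,-0.04,0.01],
[0.54,-0.04,0.61,0.01,-0.05,0.01],
[0.54,-0.04,0.6,0.01,-0.05,0],
[0.55,-0.03,0.6,0,-0.05,0.01],
[0.56,-0.04,0.59,0.01,-0.04,0.01],
--
[0.21,0,0.58,0,0,0],
[0.21,0,0.58,0,0,0],
[0.21,0,0.58,0,0,0],
--
9 rows; end [0.4415 0.0236 0.0081]
```

Emit:
jog_arm([
  [[0.53,-0.04,0.61,0.01,-0.05,0.01],[0.54,-0.04,0.61,0,-0.04,0.01],[0.54,-0.04,0.61,0.01,-0.05,0.01],[0.54,-0.04,0.6,0.01,-0.05,0],[0.55,-0.03,0.6,0,-0.05,0.01],[0.56,-0.04,0.59,0.01,-0.04,0.01],[0.21,0,0.58,0,0,0],[0.21,0,0.58,0,0,0],[0.21,0,0.58,0,0,0],[0,0,0,0,0,0]],
], grip=1)

```text
time_s: 5.1
position: [0.4393, 0.0254, 0.0057]
tool_rot: [[0.007, 1.0, -0.011], [0.942, -0.011, -0.335], [-0.335, -0.008, -0.942]]
ft_force: [-0.1, -0.2, -0.3]
grip_width: 0.0857
```

Emit:
jog_arm([
  [[0,0,0,0,0,0],[0,0,0,0,0,0],[0,0,0,0,0,0],[0,0,0,0,0,0],[0,0,0,0,0,0],[0,0,0,0,0,0]],
], grip=-1, squeeze=50)

```text
time_s: 5.7
position: [0.4413, 0.0258, 0.009]
tool_rot: [[0.009, 1.0, -0.004], [0.942, -0.01, -0.336], [-0.336, -0.001, -0.942]]
ft_force: [-0.1, 1.1, 7.0]
grip_width: 0.0554
```

```bash
python3 go.py "[(.4415,.032,.11,-.6,-20),(.4415,.032,.11,-.6,69.6),(.4415,.032,.067,-.6,69.6)]"
```

```text
t 5.7 q [ -0.7  32.4 106.5 -28.5  44.8  20.9] p [0.4413 0.0258 0.009 ] g 0.05543721696538726 F [-0.1  1.1  7. ]
[[ 0.009  1.    -0.004]
 [ 0.942 -0.01  -0.336]
 [-0.336 -0.001 -0.942]]
q [ -1.  24. 102. -24.  57.  14.] err 0.0000
q [-38.  40. 105.  48.  92. -63.] err 0.0000
q [-38.  45. 105.  48.  88. -67.] err 0.0000
[-0.23,0,-0.65,0,-0.01,0],
[-0.24,0,-0.65,0,-0.02,0],
[-0.24,0,-0.65,0,-0.01,0.01],
--
[0.04,0,-0.04,0,0.95,0],
[0.05,0,-0.04,0,0.94,0],
[0.06,0,-0.03,0,0.95,0],
[0.05,0,-0.02,0,0.95,0],
[0.06,0,-0.01,0,0.95,0],
[0.06,0,-0.01,0,0.94,0],
[0.07,0,0.01,0,0.95,0],
[0.06,0,0.01,0,0.95,0],
[0.05,0,0.02,0,0.95,0],
[0.06,0,0.03,0,0.94,0],
[0.05,0,0.04,0,0.95,0],
--
[-0.51,0,0.19,0,0,0],
[-0.5,0,0.18,0,0,0],
--
16 rows; end [0.4416 0.0498 0.0604]
```

Emit:
jog_arm([
  [[-0.23,0,-0.65,0,0,0],[-0.24,0,-0.65,0,0,0],[-0.24,0,-0.65,0,0,0],[0.04,0,-0.04,0,0.95,0],[0.05,0,-0.04,0,0.95,0],[0.06,0,-0.03,0,0.95,0],[0.05,0,-0.02,0,0.95,0],[0.06,0,-0.01,0,0.95,0],[0.06,0,-0.01,0,0.95,0]],
])

```text
time_s: 6.6
position: [0.4416, 0.0381, 0.0984]
tool_rot: [[0.008, 1.0, 0.006], [0.869, -0.01, 0.495], [0.495, 0.001, -0.869]]
ft_force: [-1.1, -0.1, -2.2]
grip_width: 0.0553
```

Emit:
jog_arm([
  [[0.07,0,0.01,0,0.95,0],[0.06,0,0.01,0,0.95,0],[0.05,0,0.02,0,0.95,0],[0.06,0,0.03,0,0.95,0],[0.05,0,0.04,0,0.97,0],[0,0,0,0,0,0]],
])

```text
time_s: 7.2
position: [0.4413, 0.0488, 0.101]
tool_rot: [[0.009, 1.0, 0.009], [0.333, -0.011, 0.943], [0.943, -0.005, -0.333]]
ft_force: [0.4, -0.8, -1.9]
grip_width: 0.0555
```

Run:
```python
from go import *
st()
im,d,c=shot('side','side2'); cv2.imwrite('pics/side2c.png',cv2.resize(im[180:360,220:480,::-1],None,fx=3,fy=3))
```

```text
t 7.2 q [-38.   41.1 104.7  48.5  92.7 -63.1] p [0.4413 0.0488 0.101 ] g 0.05545340375400005 F [ 0.4 -0.8 -1.9]
[[ 0.009  1.     0.009]
 [ 0.333 -0.011  0.943]
 [ 0.943 -0.005 -0.333]]
```

View pics/side2c.png

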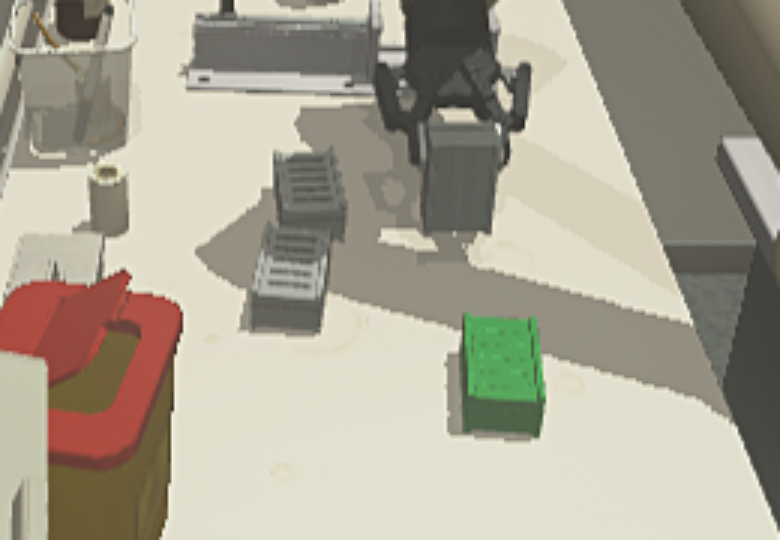

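Emit:
jog_arm([
  [[-0.35,0,0.12,0,0,0],[-0.35,0,0.12,0,0,0],[-0.27,0,0.1,0,0,0],[0,0,0,0,0,0],[0,0,0,0,0,0]],
])

```text
time_s: 7.75
position: [0.4411, 0.0498, 0.0617]
tool_rot: [[0.005, 1.0, 0.007], [0.337, -0.009, 0.941], [0.941, -0.003, -0.337]]
ft_force: [-0.2, 0.1, -1.5]
grip_width: 0.0555
```

Emit:
jog_arm([
  [[-0.04,0,0.01,0,0,0],[-0.03,0,0.01,0,0,0],[0,0,0,0,0,0]],
])

```text
time_s: 8.05
position: [0.4411, 0.0494, 0.0589]
tool_rot: [[0.005, 1.0, 0.008], [0.335, -0.01, 0.942], [0.942, -0.002, -0.335]]
ft_force: [-1.0, -1.7, 6.1]
grip_width: 0.0553
```

```bash
python3 go.py "[(.4413,-.025,.085,-.6,70.5),(.4413,.02,.17,-.6,20),(.4413,.0895,.112,-.6,-40),(.4413,.0445,.058,-.6,-40)]"
```

```text
t 8.05 q [-37.9  46.1 105.2  48.4  88.9 -67.5] p [0.4411 0.0494 0.0589] g 0.05525433231651973 F [-1.  -1.7  6.1]
[[ 0.005  1.     0.008]
 [ 0.335 -0.01   0.942]
 [ 0.942 -0.002 -0.335]]
q [-43.  45. 101.  44.  95. -65.] err 0.0000
q [-23.  17.  99.  19.  73. -30.] err 0.0000
q [ 15.  31.  97. -41.  71.  36.] err 0.0000
q [ 10.  35. 102. -46.  61.  41.] err 0.0000
[0,0.01,-0.75,-0.01,0,-0.01],
[-0.01,0.01,-0.75,0,0.01,0],
--
[0.29,0,0.03,0,-0.84,0],
[0.29,0,-0.01,0,-0.84,0],
[0.28,0,-0.05,0,-0.84,0],
[0.28,-0.01,-0.08,0,-0.84,0],
[0.26,0,-0.12,0,-0.84,0],
[0.25,0,-0.15,0,-0.84,0],
[0.23,0,-0.17,0,-0.84,0],
--
[0.09,0,0.21,0,-0.87,0],
[0.12,0,0.21,0,-0.87,0],
[0.14,-0.01,0.18,0,-0.88,0],
[0.17,0,0.16,0,-0.87,0],
[0.18,0,0.14,0,-0.87,0],
[0.2,0,0.12,0,-0.87,0],
[0.22,-0.01,0.09,0,-0.88,0],
[0.22,0,0.05,0,-0.87,0],
--
[0,0.01,0.59,0,0,0],
[0.01,0,0.58,0,0,0],
[0,0.01,0.59,0,0,0],
--
20 rows; end [0.4414 0.0323 0.0435]
```

Emit:
jog_arm([
  [[0,0,0,0,0,0],[0,0,0,0,0,0],[0,0,0,0,0,0],[0,0,0,0,0,0],[0,0,-0.75,0,0,0],[0,0,-0.75,0,0,0],[0.29,0,0.03,0,-0.84,0],[0.29,0,0,0,-0.84,0],[0.28,0,-0.05,0,-0.84,0],[0.28,0,-0.08,0,-0.84,0]],
], grip=1)

```text
time_s: 9.05
position: [0.4409, 0.0126, 0.1208]
tool_rot: [[0.01, 1.0, 0.005], [0.752, -0.011, 0.659], [0.659, -0.003, -0.752]]
ft_force: [0.1, 0.6, 0.2]
grip_width: 0.0853
```

Run:
```python
from go import *
st(); shot('wrist','w3'); im,d,c=shot('side','side3'); cv2.imwrite('pics/side3c.png',cv2.resize(im[180:360,220:480,::-1],None,fx=2,fy=2))
```

```text
t 9.05 q [-34.3  26.4 101.6  33.8  80.  -48.1] p [0.4409 0.0126 0.1208] g 0.08533225069002413 F [0.1 0.6 0.2]
[[ 0.01   1.     0.005]
 [ 0.752 -0.011  0.659]
 [ 0.659 -0.003 -0.752]]
```

View pics/w3.png

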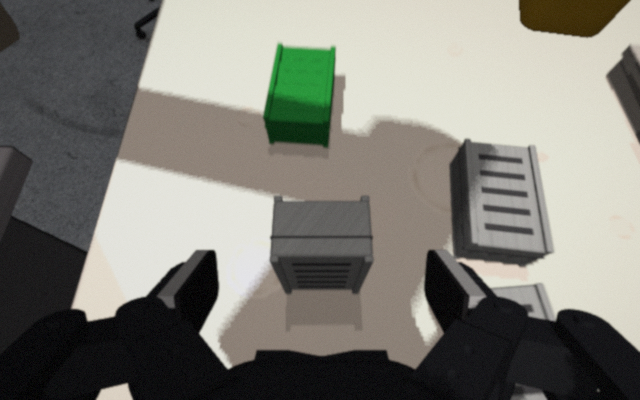

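View pics/side3c.png

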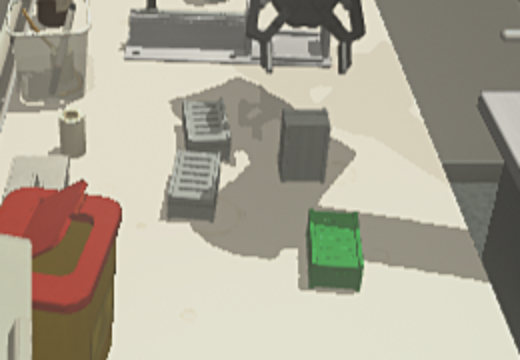

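```bash
python3 - <<'E'
from loc import *
z=np.load('pics/w3.npz'); P=cloud(z['d'],(z['K'],z['R'],z['t'])); m=(P[...,2]>.08)&(P[...,2]<.1)&(z['d']>0)&(abs(P[...,0]-.44)<.05)&(P[...,1]>0)&(P[...,1]<.1); m[260:]=0
q=P[m]; print(len(q),cv2.minAreaRect((q[:,:2]*1000).astype(np.float32)),np.percentile(q[:,2],[5,50,95]))
E
python3 go.py "[(.4413,.02,.17,-.6,20),(.4413,.0895,.112,-.6,-40),(.4413,.0445,.058,-.6,-40)]"
```

```text
5830 ((441.2287902832031, 38.25520324707031), (37.427642822265625, 56.52170181274414), 89.18311309814453) [0.08703877 0.08839951 0.08941789]
t 9.15 q [-34.1  26.2 101.6  33.9  80.1 -48.2] p [0.4409 0.0142 0.1224] g 0.08516276229944854 F [ 0.5 -0.2 -0.5]
[[ 0.004  1.     0.005]
 [ 0.752 -0.007  0.659]
 [ 0.659  0.001 -0.752]]
q [-23.  17.  99.  19.  73. -30.] err 0.0000
q [ 15.  31.  97. -41.  71.  36.] err 0.0000
q [ 10.  35. 102. -46.  61.  41.] err 0.0000
[0.24,0,-0.12,0,-0.82,0.01],
[0.22,0.01,-0.15,0,-0.83,0.01],
[0.21,0,-0.17,-0.01,-0.82,0.01],
--
[0.09,0,0.21,0,-0.87,0],
[0.12,-0.01,0.21,0,-0.88,0],
[0.14,0,0.18,0,-0.87,0],
[0.17,0,0.16,0,-0.87,0],
[0.18,0,0.14,0,-0.87,0],
[0.21,-0.01,0.12,0,-0.88,0],
[0.21,0,0.09,0,-0.87,0],
[0.23,0,0.06,0,-0.87,-0.01],
--
[0,0,0.58,0,0,0],
[0,0.01,0.59,0,0,0],
[0,0,0.58,0,0,0],
--
14 rows; end [0.4411 0.0323 0.0436]
```

Standing at (441, 38), as predicted.

Emit:
jog_arm([
  [[0.24,0,-0.12,0,-0.82,0],[0.22,0,-0.15,0,-0.83,0],[0.21,0,-0.17,0,-0.82,0],[0.09,0,0.21,0,-0.87,0],[0.12,0,0.21,0,-0.88,0],[0.14,0,0.18,0,-0.87,0],[0.17,0,0.16,0,-0.87,0],[0.18,0,0.14,0,-0.87,0],[0.21,0,0.12,0,-0.88,0],[0.21,0,0.09,0,-0.87,0]],
])

```text
time_s: 10.15
position: [0.4411, 0.0695, 0.1014]
tool_rot: [[0.005, 1.0, -0.009], [0.843, -0.009, -0.538], [-0.538, -0.005, -0.843]]
ft_force: [-0.1, -0.1, 1.3]
grip_width: 0.0852
```

Emit:
jog_arm([
  [[0.23,0,0.06,0,-0.87,0],[0,0,0,0,0,0],[0,0,0,0,0,0]],
])

```text
time_s: 10.45
position: [0.441, 0.0759, 0.0943]
tool_rot: [[0.002, 1.0, -0.011], [0.77, -0.009, -0.637], [-0.637, -0.007, -0.77]]
ft_force: [0.8, 0.1, 0.3]
grip_width: 0.0853
```

```bash
python3 go.py "[(.4413,.0445,.058,-.6,-40)]"
```

```text
t 10.45 q [ 14.9  31.1  96.9 -40.6  70.4  35.8] p [0.441  0.0759 0.0943] g 0.08530281433677338 F [0.8 0.1 0.3]
[[ 0.002  1.    -0.011]
 [ 0.77  -0.009 -0.637]
 [-0.637 -0.007 -0.77 ]]
q [ 10.  35. 102. -46.  61.  41.] err 0.0000
[-0.02,0.01,0.84,-0.02,-0.02,0.02],
[-0.01,0.01,0.83,-0.01,-0.03,0.02],
--
2 rows; end [0.4411 0.0323 0.0436]
```

Emit:
jog_arm([
  [[-0.01,0,0.55,-0.02,-0.02,0.02],[-0.01,0,0.55,0,-0.02,0.02],[0,0,0.55,0,0,0],[0,0,0,0,0,0]],
])

```text
time_s: 10.85
position: [0.44, 0.0308, 0.0445]
tool_rot: [[0.012, 1.0, -0.011], [0.766, -0.017, -0.642], [-0.642, -0.0, -0.766]]
ft_force: [-0.9, 0.8, 0.3]
grip_width: 0.0855
```

Emit:
jog_arm([
  [[0,0,0,0,0,0],[0,0,0,0,0,0],[0,0,0,0,0,0],[0,0,0,0,0,0],[0,0,0,0,0,0]],
], grip=-1, squeeze=50)

```text
time_s: 11.35
position: [0.4414, 0.0333, 0.0464]
tool_rot: [[0.012, 1.0, -0.004], [0.765, -0.011, -0.644], [-0.644, 0.005, -0.765]]
ft_force: [0.2, 0.9, 6.5]
grip_width: 0.0553
```

```bash
python3 go.py "[(.4413,.0445,.10,-.6,-40),(.4413,.0445,.07,-.6,50),(.4413,.0445,.028,-.6,50)]"
```

```text
t 11.35 q [ 10.2  34.9 102.2 -46.2  61.3  40.7] p [0.4414 0.0333 0.0464] g 0.055306264023163534 F [0.2 0.9 6.5]
[[ 0.012  1.    -0.004]
 [ 0.765 -0.011 -0.644]
 [-0.644  0.005 -0.765]]
q [ 10.  31. 100. -44.  65.  36.] err 0.0000
q [-32.  36. 107.  43.  74. -58.] err 0.0000
q [-32.  41. 108.  44.  70. -62.] err 0.0000
[-0.32,0,-0.37,0.01,0,-0.01],
[-0.33,0,-0.36,0.01,0.01,-0.01],
--
[0.09,0,0.01,0,0.95,0],
[0.08,0,0.02,0,0.95,0],
[0.08,0,0.03,0,0.96,0],
[0.08,0,0.05,0,0.95,0],
[0.07,0,0.05,0,0.95,0],
[0.06,0,0.07,0,0.95,0],
[0.05,0,0.07,0,0.95,0],
[0.04,0,0.08,0,0.96,0],
[0.03,0,0.08,0,0.95,0],
[0.01,0,0.08,0,0.95,0],
[0.01,0,0.09,0,0.95,0],
--
[-0.4,0,0.34,0,0,0],
[-0.41,0,0.34,0,0,0],
--
15 rows; end [0.4416 0.0592 0.0156]
```

Emit:
jog_arm([
  [[-0.32,0,-0.37,0,0,0],[-0.33,0,-0.36,0,0,0],[0.09,0,0.01,0,0.95,0],[0.08,0,0.02,0,0.95,0],[0.08,0,0.03,0,0.96,0],[0.08,0,0.05,0,0.95,0],[0.07,0,0.05,0,0.95,0],[0.06,0,0.07,0,0.95,0],[0.05,0,0.07,0,0.95,0],[0.04,0,0.08,0,0.96,0]],
])

```text
time_s: 12.35
position: [0.4419, 0.0518, 0.065]
tool_rot: [[0.007, 1.0, 0.012], [0.901, -0.012, 0.434], [0.434, 0.007, -0.901]]
ft_force: [0.3, 0.4, -3.3]
grip_width: 0.0554
```

Emit:
jog_arm([
  [[0.03,0,0.08,0,0.95,0],[0.01,0,0.08,0,0.95,0],[0.01,0,0.09,0,0.97,0],[-0.4,0,0.34,0,0,0],[-0.35,0,0.3,0,0,0],[0,0,0,0,0,0],[0,0,0,0,0,0]],
])

```text
time_s: 13.05
position: [0.4415, 0.0593, 0.0174]
tool_rot: [[0.005, 1.0, 0.011], [0.642, -0.012, 0.767], [0.767, 0.003, -0.642]]
ft_force: [-0.8, -0.1, -1.0]
grip_width: 0.0553
```

Emit:
jog_arm([
  [[-0.05,0,0.04,0,0,0],[0,0,0,0,0,0]],
])

```text
time_s: 13.25
position: [0.4416, 0.0592, 0.0151]
tool_rot: [[0.005, 1.0, 0.012], [0.642, -0.012, 0.767], [0.767, 0.004, -0.642]]
ft_force: [-0.4, 0.0, -1.8]
grip_width: 0.0555
```

Emit:
jog_arm([
  [[0,0,0,0,0,0],[0,0,0,0,0,0],[0,0,0,0,0,0],[0,0,0,0,0,0],[0,0,-0.75,0,0,0],[0,0,-0.75,0,0,0],[0,0,-0.75,0,0,0]],
], grip=1)

```text
time_s: 13.95
position: [0.4401, -0.0106, 0.0732]
tool_rot: [[0.006, 1.0, 0.011], [0.641, -0.012, 0.767], [0.767, 0.002, -0.641]]
ft_force: [0.6, 1.0, -0.0]
grip_width: 0.0853
```

Run:
```python
from go import *
from loc import analyze
st(); im,d,c=shot('wrist','w4'); analyze(d,c,im)
```

```text
t 13.95 q [-39.5  35.4 102.5  37.3  81.1 -58.2] p [ 0.4401 -0.0106  0.0732] g 0.08528878416190386 F [ 0.6  1.  -0. ]
[[ 0.006  1.     0.011]
 [ 0.641 -0.012  0.767]
 [ 0.767  0.002 -0.641]]
px [589.   2.] n 288 ctr [719.2 294. ] size [ 9.4 72.9] ang 84.8 z [30.2 32.4 35.6] col [69. 52. 14.]
px [300.  61.] n 4310 ctr [425.  198.1] size [90.9 56.2] ang 84.5 z [32.7 35.3 38.3] col [ 38. 134.  54.]
px [635.  33.] n 135 ctr [742.7 231. ] size [22.1  8.4] ang 89.7 z [30.4 33.4 35. ] col [100.  95.  89.]
px [523. 159.] n 8944 ctr [579.7  84.5] size [91.6 57. ] ang 81.8 z [32.9 35.4 38.4] col [94. 93. 91.]
px [322. 191.] n 10177 ctr [441.9  59.5] size [91.  56.2] ang 89.5 z [34.2 35.5 38.5] col [115. 113. 111.]
px [550. 280.] n 8128 ctr [561.6 -16.4] size [57.5 61.5] ang 3.8 z [34.3 35.7 38.7] col [85. 83. 82.]
px [536. 394.] n 163 ctr [537.2 -62. ] size [2.8 5.7] ang 5.8 z [30.7 35.4 38.8] col [44. 43. 42.]
```

View pics/w4.png

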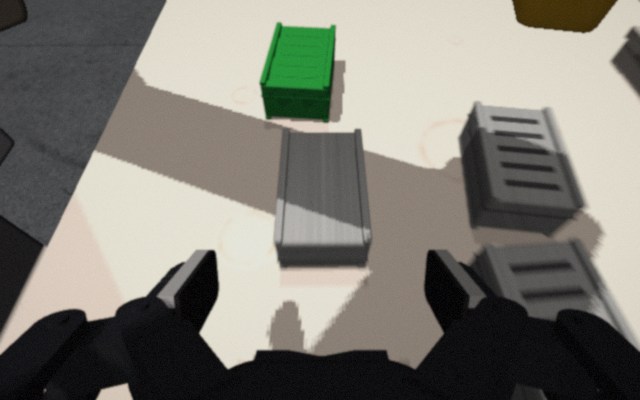

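```bash
python3 go.py "[(.50,0.03,.17,-5,10),(.5825,.105,.09,-8,-20),(.5825,.105,.027,-8,-20)]"
```

```text
t 14.0 q [-39.7  35.2 102.2  37.2  81.3 -58.2] p [ 0.4417 -0.0141  0.075 ] g 0.08518654890290295 F [ 2.6 -3.8  3.2]
[[ 0.004  1.     0.015]
 [ 0.644 -0.014  0.765]
 [ 0.765  0.007 -0.644]]
q [-15.  21.  90.  10.  70. -14.] err 0.0000
q [  6.  38.  76. -20.  72.  22.] err 0.0000
q [  6.  43.  79. -21.  65.  25.] err 0.0000
[0.45,0.29,-0.06,-0.04,-0.93,0.09],
[0.43,0.29,-0.12,-0.04,-0.93,0.09],
[0.42,0.28,-0.18,-0.04,-0.92,0.09],
[0.4,0.28,-0.23,-0.04,-0.93,0.1],
[0.36,0.27,-0.28,-0.05,-0.93,0.09],
--
[0.36,0.47,0.56,0.01,-0.87,0.09],
[0.43,0.47,0.52,0.01,-0.88,0.08],
[0.51,0.46,0.45,0,-0.87,0.09],
[0.56,0.45,0.38,0.01,-0.87,0.09],
--
[0.27,0,0.74,0,0,0],
[0.27,0,0.74,0,0,0],
--
11 rows; end [0.5815 0.0986 0.009 ]
```

Emit:
jog_arm([
  [[0.45,0.29,-0.06,-0.04,-0.93,0.09],[0.43,0.29,-0.12,-0.04,-0.93,0.09],[0.42,0.28,-0.18,-0.04,-0.92,0.09],[0.4,0.28,-0.23,-0.04,-0.93,0.1],[0.36,0.27,-0.28,-0.05,-0.93,0.09],[0.36,0.47,0.56,0,-0.87,0.09],[0.43,0.47,0.52,0,-0.88,0.08],[0.51,0.46,0.45,0,-0.87,0.09],[0.56,0.45,0.38,0,-0.87,0.09],[0,0,0,0,0,0]],
])

```text
time_s: 15.0
position: [0.5795, 0.1071, 0.0641]
tool_rot: [[0.122, 0.991, -0.051], [0.932, -0.132, -0.339], [-0.343, -0.006, -0.939]]
ft_force: [0.1, -0.1, 0.2]
grip_width: 0.0854
```

Run:
```python
from go import *
from loc import analyze
im,d,c=shot('wrist','w5'); analyze(d,c,im)
im,d,c=shot('top','t5'); analyze(d,c,im)
go([(.5825,.105,.027,-8,-20)])
```

```text
px [ 14. 147.] n 1595 ctr [449.  166.7] size [36.6 13.8] ang 60.3 z [30.6 35.6 39.2] col [17. 53. 23.]
px [328. 234.] n 13472 ctr [579.9  85.4] size [91.8 56.2] ang 82.1 z [34.6 36.1 39.1] col [134. 132. 129.]
px [626. 241.] n 1678 ctr [737.8  72.4] size [16.7 58.2] ang 16.7 z [30.6 35.  36.2] col [145. 138. 130.]
px [ 93. 273.] n 7204 ctr [442.2  73.4] size [65.5 57.9] ang 89.9 z [32. 36. 39.] col [125. 124. 121.]
px [594. 312.] n 224 ctr [742.1   6.2] size [ 5. 21.] ang 76.4 z [30.2 33.7 40.4] col [94. 87. 76.]
px [316. 336.] n 2713 ctr [560.8  -4.3] size [55.9 41.8] ang 3.6 z [31.3 36.  38.9] col [124. 123. 120.]
px [342. 137.] n 99 ctr [ 773. -193.] size [31.8 50.1] ang 25.8 z [36.1 50.2 56.1] col [150. 142. 116.]
px [400. 135.] n 67 ctr [ 780.2 -361.9] size [55.1 21. ] ang 69.5 z [31.8 47.6 57.9] col [83. 76. 67.]
px [473. 142.] n 115 ctr [ 757.1 -569.7] size [80.2 30.4] ang 23.0 z [32.2 46.7 57.5] col [69. 71. 68.]
px [228. 141.] n 1349 ctr [768.5 145. ] size [196.6  63.3] ang 89.9 z [32.3 36.8 41.5] col [169. 164. 155.]
px [ 82. 190.] n 679 ctr [631.8 559.5] size [ 58.8 309.8]
[... 236 characters left out ...]
.6] col [129. 129. 128.]
px [379. 207.] n 93 ctr [ 562.6 -288.8] size [  8.9 139.3] ang 87.5 z [49.8 56.6 59.6] col [149. 149. 149.]
px [246. 204.] n 615 ctr [579.8  85.7] size [91.4 56.6] ang 82.2 z [32.5 37.1 42. ] col [124. 125. 122.]
px [287. 210.] n 624 ctr [562.4 -29.9] size [57.  89.9] ang 4.0 z [32.3 36.7 41.4] col [140. 141. 137.]
px [254. 253.] n 646 ctr [441.5  60.5] size [90.3 53.4] ang 89.2 z [32.2 36.7 41.7] col [143. 144. 140.]
px [206. 259.] n 593 ctr [424.3 196.2] size [84.5 56.2] ang 84.0 z [32.6 37.  41.7] col [ 57. 112.  66.]
q [  6.  43.  79. -21.  65.  25.] err 0.0000
[0.19,0.04,0.71,0,-0.01,0.02],
[0.19,0.04,0.72,-0.01,-0.01,0.01],
--
2 rows; end [0.5818 0.0986 0.0089]
```

Emit:
jog_arm([
  [[0.19,0.04,0.71,0,0,0.02],[0.19,0.04,0.72,0,0,0.01],[0,0,0,0,0,0]],
])

```text
time_s: 15.4
position: [0.5806, 0.096, 0.0086]
tool_rot: [[0.134, 0.99, -0.052], [0.931, -0.143, -0.335], [-0.339, -0.003, -0.941]]
ft_force: [0.6, 0.4, -0.3]
grip_width: 0.0854
```

Emit:
jog_arm([
  [[0,0,0,0,0,0],[0,0,0,0,0,0],[0,0,0,0,0,0],[0,0,0,0,0,0],[0,0,0,0,0,0]],
], grip=-1)

```text
time_s: 15.9
position: [0.5834, 0.0975, 0.0128]
tool_rot: [[0.135, 0.99, -0.043], [0.931, -0.141, -0.336], [-0.338, 0.005, -0.941]]
ft_force: [0.2, -0.1, 6.6]
grip_width: 0.0551
```

```bash
python3 go.py "[(.5825,.105,.12,-8,-20.3),(.575,.19,.11,0,69.7),(.575,.19,.068,0,69.7)]"
```

```text
t 15.9 q [  6.3  42.7  78.5 -21.2  65.2  24.6] p [0.5834 0.0975 0.0128] g 0.05511030295411739 F [ 0.2 -0.1  6.6]
[[ 0.135  0.99  -0.043]
 [ 0.931 -0.141 -0.336]
 [-0.338  0.005 -0.941]]
q [  7.  36.  74. -20.  76.  21.] err 0.0000
q [-15.  45.  88.  65.  86. -45.] err 0.0000
q [-15.  49.  89.  65.  85. -50.] err 0.0000
[-0.25,-0.01,-0.7,0.01,-0.02,-0.01],
[-0.24,-0.02,-0.7,0.01,-0.02,-0.01],
[-0.26,-0.01,-0.71,0.01,-0.02,-0.01],
--
[0.23,-0.05,-0.09,0.04,0.95,-0.09],
[0.24,-0.05,-0.05,0.04,0.95,-0.08],
[0.24,-0.04,-0.02,0.04,0.95,-0.09],
[0.25,-0.04,0.02,0.03,0.95,-0.08],
[0.24,-0.04,0.05,0.04,0.95,-0.09],
[0.23,-0.03,0.08,0.04,0.95,-0.08],
[0.22,-0.03,0.12,0.04,0.95,-0.09],
[0.2,-0.03,0.15,0.04,0.95,-0.08],
[0.17,-0.02,0.17,0.04,0.95,-0.09],
[0.15,-0.02,0.2,0.04,0.95,-0.08],
[0.12,-0.02,0.22,0.04,0.95,-0.09],
--
[-0.49,0,0.18,0,0,0],
[-0.49,0,0.18,0,0,0],
--
16 rows; end [0.5751 0.2077 0.0616]
```

Emit:
jog_arm([
  [[-0.25,0,-0.7,0.01,0,-0.01],[-0.24,0,-0.7,0.01,0,-0.01],[-0.26,0,-0.71,0.01,0,-0.01],[0.23,-0.05,-0.09,0.04,0.95,-0.09],[0.24,-0.05,-0.05,0.04,0.95,-0.08],[0.24,-0.04,-0.02,0.04,0.95,-0.09],[0.25,-0.04,0.02,0.03,0.95,-0.08],[0.24,-0.04,0.05,0.04,0.95,-0.09],[0.23,-0.03,0.08,0.04,0.95,-0.08]],
])

```text
time_s: 16.8
position: [0.5795, 0.1577, 0.1033]
tool_rot: [[0.067, 0.998, 0.007], [0.867, -0.062, 0.495], [0.494, -0.027, -0.869]]
ft_force: [-0.4, 0.3, -2.6]
grip_width: 0.0551
```

Emit:
jog_arm([
  [[0.22,-0.03,0.12,0.04,0.95,-0.09],[0.2,-0.03,0.15,0.04,0.95,-0.08],[0.17,-0.02,0.17,0.04,0.95,-0.09],[0.15,-0.02,0.2,0.04,0.95,-0.08],[0.12,-0.02,0.22,0.04,0.95,-0.09],[-0.45,0,0.16,0,0,0],[-0.4,0,0.15,0,0,0],[0,0,0,0,0,0],[0,0,0,0,0,0]],
])

```text
time_s: 17.7
position: [0.5762, 0.2075, 0.0665]
tool_rot: [[0.001, 1.0, -0.001], [0.339, 0.001, 0.941], [0.941, -0.001, -0.339]]
ft_force: [0.6, -0.7, -1.8]
grip_width: 0.0549
```

Run:
```python
from go import *
st()
im,d,c=shot('side','side6'); cv2.imwrite('pics/side6c.png',cv2.resize(im[180:360,220:480,::-1],None,fx=3,fy=3))
```

```text
t 17.7 q [-15.2  49.   88.7  65.6  85.2 -49.2] p [0.5762 0.2075 0.0665] g 0.054859423379420576 F [ 0.6 -0.7 -1.8]
[[ 0.001  1.    -0.001]
 [ 0.339  0.001  0.941]
 [ 0.941 -0.001 -0.339]]
```

View pics/side6c.png

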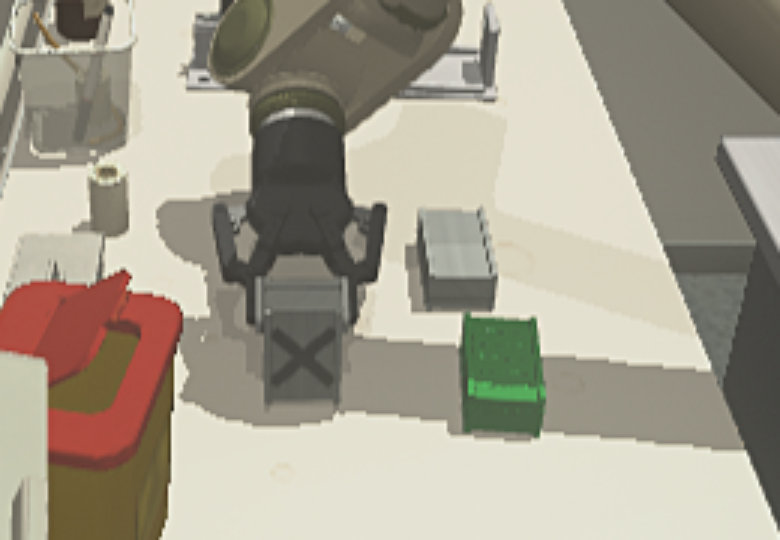

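Emit:
jog_arm([
  [[-0.1,0,0.04,0,0,0],[-0.06,0,0.02,0,0,0],[-0.03,0,0.01,0,0,0],[0,0,0,0,0,0]],
])

```text
time_s: 18.15
position: [0.576, 0.2075, 0.0581]
tool_rot: [[0.001, 1.0, -0.001], [0.338, 0.001, 0.941], [0.941, -0.002, -0.338]]
ft_force: [0.2, -0.9, 0.6]
grip_width: 0.0551
```

```bash
python3 go.py "[(.576,.130,.085,0,70),(.576,.18,.17,0,20),(.576,.251,.114,0,-40),(.576,.206,.060,0,-40)]"
```

```text
t 18.15 q [-15.2  49.9  88.7  65.7  84.9 -50.1] p [0.576  0.2075 0.0581] g 0.05508967548397684 F [ 0.2 -0.9  0.6]
[[ 0.001  1.    -0.001]
 [ 0.338  0.001  0.941]
 [ 0.941 -0.002 -0.338]]
q [-21.  48.  87.  61.  89. -49.] err 0.0000
q [-2. 30. 77. 21. 75. -8.] err 0.0000
q [ 25.  47.  61. -36.  92.  30.] err 0.0000
q [ 22.  48.  68. -37.  83.  33.] err 0.0000
[-0.01,0,-0.79,0,-0.01,0],
[-0.02,0,-0.79,-0.01,-0.02,-0.01],
--
[0.3,0,0.04,0,-0.83,0],
[0.29,0,0,0,-0.83,0],
[0.3,0,-0.03,0,-0.83,0],
[0.29,0,-0.07,0,-0.83,0],
[0.28,0,-0.11,0,-0.83,0],
[0.26,0,-0.14,0,-0.83,0],
[0.24,0,-0.17,0,-0.83,0],
--
[0.1,0,0.21,0,-0.87,0],
[0.12,0,0.2,0,-0.88,0],
[0.15,0,0.18,0,-0.87,0],
[0.17,0,0.15,0,-0.87,0],
[0.19,0,0.14,0,-0.88,0],
[0.21,0,0.1,0,-0.87,0],
[0.22,0,0.08,0,-0.87,0],
[0.22,0,0.06,0,-0.88,0],
--
[0,0,0.58,0,0,0],
[0.01,0,0.59,0,0,0],
[0,0,0.58,0,0,0],
--
20 rows; end [0.5761 0.1938 0.0456]
```

Emit:
jog_arm([
  [[0,0,0,0,0,0],[0,0,0,0,0,0],[0,0,0,0,0,0],[0,0,0,0,0,0],[0,0,-0.79,0,0,0],[0,0,-0.79,0,0,0],[0.3,0,0.04,0,-0.83,0],[0.29,0,0,0,-0.83,0],[0.3,0,-0.03,0,-0.83,0],[0.29,0,-0.07,0,-0.83,0]],
], grip=1)

```text
time_s: 19.15
position: [0.5764, 0.1698, 0.1223]
tool_rot: [[0.001, 1.0, -0.0], [0.75, -0.001, 0.661], [0.661, -0.001, -0.75]]
ft_force: [0.3, 0.6, -0.7]
grip_width: 0.0853
```

```bash
cat > stand.py <<'E'
from go import *
def stand(f,x,y):
    im,d,c=shot('wrist',f); P=cloud(d,c); m=(P[...,2]>.08)&(P[...,2]<.1)&(d>0)&(abs(P[...,0]-x)<.05)&(abs(P[...,1]-y)<.05); m[260:]=0
    q=P[m]; print(len(q)); r=cv2.minAreaRect((q[:,:2]*1000).astype(np.float32)); print(r,np.percentile(q[:,2],[5,50,95])); return r
E
python3 - <<'E'
from stand import *
st(); stand('w7',.576,.2)
go([(.576,.18,.17,0,20),(.576,.251,.114,0,-40),(.576,.206,.060,0,-40)])
E
```

```text
t 19.15 q [-11.8  34.5  83.8  41.8  76.3 -27.4] p [0.5764 0.1698 0.1223] g 0.08533605411361861 F [ 0.3  0.6 -0.7]
[[ 0.001  1.    -0.   ]
 [ 0.75  -0.001  0.661]
 [ 0.661 -0.001 -0.75 ]]
5908
((575.768310546875, 199.2242889404297), (56.20639419555664, 40.13445281982422), 0.14812232553958893) [0.08572166 0.08834077 0.0893984 ]
q [-2. 30. 77. 21. 75. -8.] err 0.0000
q [ 25.  47.  61. -36.  92.  30.] err 0.0000
q [ 22.  48.  68. -37.  83.  33.] err 0.0000
[0.23,-0.01,-0.09,0.01,-0.82,0.01],
[0.22,-0.01,-0.11,0.01,-0.81,0.01],
[0.21,0,-0.14,0.01,-0.82,0.01],
--
[0.1,0,0.21,0,-0.87,0],
[0.12,0,0.2,0,-0.87,0],
[0.15,0,0.18,0,-0.88,0],
[0.17,0,0.15,0,-0.87,0],
[0.19,0,0.14,0,-0.87,0],
[0.2,0,0.11,0,-0.87,0],
[0.22,0,0.08,0,-0.88,0],
[0.23,0,0.05,0,-0.87,0],
--
[0,0,0.58,0,0,0],
[0,0,0.59,0,0,0],
[0,0,0.58,0,0,0],
--
14 rows; end [0.5761 0.1938 0.0457]
```

Emit:
jog_arm([
  [[0.23,-0.01,-0.09,0.01,-0.82,0.01],[0.22,-0.01,-0.11,0,-0.81,0],[0.21,0,-0.14,0,-0.82,0],[0.1,0,0.21,0,-0.87,0],[0.12,0,0.2,0,-0.87,0],[0.15,0,0.18,0,-0.88,0],[0.17,0,0.15,0,-0.87,0],[0.19,0,0.14,0,-0.87,0],[0.2,0,0.11,0,-0.87,0]],
])

```text
time_s: 20.1
position: [0.5752, 0.2242, 0.1086]
tool_rot: [[-0.002, 1.0, -0.003], [0.909, 0.001, -0.417], [-0.417, -0.003, -0.909]]
ft_force: [-0.4, -0.7, -0.4]
grip_width: 0.0854
```

Emit:
jog_arm([
  [[0.22,0,0.08,0,-0.88,0],[0.23,0,0.05,0,-0.87,0],[0,0,0,0,0,0],[0,0,0,0,0,0]],
])

```text
time_s: 20.5
position: [0.5749, 0.2374, 0.0946]
tool_rot: [[-0.005, 1.0, -0.004], [0.774, 0.001, -0.633], [-0.633, -0.006, -0.774]]
ft_force: [1.1, 0.8, -0.4]
grip_width: 0.0852
```

```bash
python3 go.py "[(.576,.206,.060,0,-40)]"
```

```text
t 20.5 q [ 25.2  46.5  61.4 -34.9  91.2  30.3] p [0.5749 0.2374 0.0946] g 0.08519198735492675 F [ 1.1  0.8 -0.4]
[[-0.005  1.    -0.004]
 [ 0.774  0.001 -0.633]
 [-0.633 -0.006 -0.774]]
q [ 22.  48.  68. -37.  83.  33.] err 0.0000
[-0.03,0.02,0.82,-0.01,-0.04,0.02],
[-0.03,0.01,0.82,-0.02,-0.04,0.01],
--
2 rows; end [0.5759 0.1938 0.0454]
```

Emit:
jog_arm([
  [[-0.02,0.02,0.55,-0.01,-0.04,0.02],[-0.02,0.01,0.55,-0.02,-0.04,0.01],[-0.02,0,0.54,0,0,0],[0,0,0,0,0,0]],
])

```text
time_s: 20.9
position: [0.5759, 0.1906, 0.0459]
tool_rot: [[0.003, 1.0, -0.003], [0.766, -0.004, -0.643], [-0.643, -0.0, -0.766]]
ft_force: [0.6, 0.8, -0.5]
grip_width: 0.0851
```

Emit:
jog_arm([
  [[0,0,0,0,0,0],[0,0,0,0,0,0],[0,0,0,0,0,0],[0,0,0,0,0,0],[0,0,0,0,0,0]],
], grip=-1)

```text
time_s: 21.4
position: [0.5769, 0.194, 0.0481]
tool_rot: [[0.003, 1.0, 0.004], [0.766, 0.001, -0.643], [-0.643, 0.005, -0.765]]
ft_force: [0.1, 1.1, 7.0]
grip_width: 0.0553
```

```bash
python3 go.py "[(.576,.206,.10,0,-40),(.576,.206,.07,0,50),(.576,.206,.031,0,50)]"
```

```text
t 21.4 q [ 22.   47.8  68.  -37.   83.1  33. ] p [0.5769 0.194  0.0481] g 0.055258514973035834 F [0.1 1.1 7. ]
[[ 0.003  1.     0.004]
 [ 0.766  0.001 -0.643]
 [-0.643  0.005 -0.765]]
q [ 22.  45.  67. -37.  87.  30.] err 0.0000
q [ -9.  42.  88.  53.  72. -37.] err 0.0000
q [ -9.  46.  88.  54.  69. -41.] err 0.0000
[-0.3,-0.01,-0.36,0.01,0,-0.01],
[-0.31,-0.01,-0.35,0.02,0.01,-0.01],
--
[0.09,0,0.01,0,0.95,0],
[0.08,0,0.02,0,0.95,0],
[0.08,0,0.03,0,0.95,0],
[0.08,0,0.05,0,0.96,0],
[0.07,0,0.05,0,0.95,0],
[0.06,0,0.07,0,0.95,0],
[0.05,0,0.07,0,0.95,0],
[0.04,0,0.08,0,0.95,0],
[0.03,0,0.08,0,0.95,0],
[0.01,0,0.09,0,0.96,0],
[0.01,0,0.08,0,0.95,0],
--
[-0.37,0,0.32,0,0,0],
[-0.38,0,0.31,0,0,0],
--
15 rows; end [0.5759 0.2205 0.0188]
```

Emit:
jog_arm([
  [[-0.3,0,-0.36,0,0,0],[-0.31,0,-0.35,0,0,0],[0.09,0,0.01,0,0.95,0],[0.08,0,0.02,0,0.95,0],[0.08,0,0.03,0,0.96,0],[0.08,0,0.05,0,0.95,0],[0.07,0,0.05,0,0.95,0],[0.06,0,0.07,0,0.95,0],[0.05,0,0.07,0,0.95,0],[0.04,0,0.08,0,0.96,0]],
])

```text
time_s: 22.4
position: [0.5772, 0.2126, 0.0661]
tool_rot: [[-0.004, 1.0, 0.007], [0.901, 0.001, 0.434], [0.434, 0.008, -0.901]]
ft_force: [0.0, 0.5, -2.4]
grip_width: 0.0555
```

Emit:
jog_arm([
  [[0.03,0,0.08,0,0.95,0],[0.01,0,0.09,0,0.96,0],[0.01,0,0.08,0,0.96,0],[-0.37,0,0.32,0,0,0],[-0.38,0,0.31,0,0,0],[-0.04,0,0.03,0,0,0],[0,0,0,0,0,0]],
])

```text
time_s: 23.1
position: [0.5768, 0.2198, 0.0161]
tool_rot: [[-0.004, 1.0, 0.002], [0.642, 0.001, 0.767], [0.767, 0.004, -0.642]]
ft_force: [-1.1, -0.0, -1.5]
grip_width: 0.0554
```

Emit:
jog_arm([
  [[-0.02,0,0.02,0,0,0],[0,0,0,0,0,0]],
])

```text
time_s: 23.3
position: [0.5766, 0.22, 0.0149]
tool_rot: [[-0.003, 1.0, 0.002], [0.642, 0.001, 0.767], [0.767, 0.004, -0.642]]
ft_force: [0.1, -0.5, -1.2]
grip_width: 0.0555
```

Emit:
jog_arm([
  [[0,0,0,0,0,0],[0,0,0,0,0,0],[0,0,0,0,0,0],[0,0,0,0,0,0],[0,0,-0.75,0,0,0],[0,0,-0.75,0,0,0],[0,0,-0.75,0,0,0]],
], grip=1)

```text
time_s: 24.0
position: [0.5761, 0.1501, 0.0723]
tool_rot: [[-0.001, 1.0, 0.001], [0.642, 0.0, 0.767], [0.767, 0.002, -0.642]]
ft_force: [0.4, -0.7, 0.1]
grip_width: 0.0855
```

Run:
```python
from go import *
from loc import analyze
st(); im,d,c=shot('wrist','w8'); analyze(d,c,im); print()
im,d,c=shot('top','t8'); analyze(d,c,im)
go([(.57,.08,.15,2,10),(.5607,-.011,.10,4,-20),(.5607,-.011,.03,4,-20)])
```

```text
t 24.0 q [-16.4  41.1  87.   49.1  77.  -39.3] p [0.5761 0.1501 0.0723] g 0.08545830285510268 F [ 0.4 -0.7  0.1]
[[-0.001  1.     0.001]
 [ 0.642  0.     0.767]
 [ 0.767  0.002 -0.642]]
px [492.  86.] n 4437 ctr [694.1 331.4] size [ 65.6 132.6] ang 33.1 z [31.8 46.5 58.7] col [70. 53. 13.]
px [322. 188.] n 10052 ctr [577.  221.8] size [56.2 90.2] ang 0.2 z [34.3 35.9 38.6] col [92. 90. 89.]
px [ 71. 218.] n 12826 ctr [425.1 199.1] size [91.2 58.4] ang 85.1 z [33.2 35.6 38.6] col [21. 73. 29.]
px [611. 214.] n 7520 ctr [744.  195.9] size [126.9  49.6] ang 63.6 z [31.4 35.3 36.5] col [164. 156. 146.]

px [342. 137.] n 101 ctr [ 773.3 -193.3] size [32.4 50.9] ang 28.6 z [35.2 49.4 54.4] col [151. 143. 117.]
px [400. 135.] n 66 ctr [ 780.1 -361.6] size [55.1 19.2] ang 67.9 z [32.2 45.  58.6] col [83. 76. 66.]
px [473. 142.] n 115 ctr [ 757.  -570.1] size [78.8 30.5] ang 22.9 z [31.6 44.7 57.2] col [69. 71. 69.]
px [228. 141.] n 1341 ctr [767.8 145.1] size [ 64.1 197.8] ang 0.0 z [32.3 36.9 41.6] col [170. 165. 156.]
px [ 82. 190.] n 692 ctr [632.4 559.9] size [ 58.1 310.7] ang 87.9 z [31
[... 536 characters left out ...]
] col [100. 101.  98.]
px [432. 223.] n 60 ctr [ 520.9 -441.5] size [59.1 24.6] ang 24.7 z [30.9 44.5 57.9] col [66. 68. 71.]
q [ -8.  29.  80.  10.  73. -13.] err 0.0000
q [ -5.  33.  86. -23.  60.   2.] err 0.0000
q [ -5.  38.  90. -25.  52.   7.] err 0.0000
[0.01,-0.04,-0.43,0.03,-0.93,-0.04],
[-0.05,-0.04,-0.44,0.04,-0.93,-0.04],
[-0.11,-0.04,-0.42,0.03,-0.93,-0.04],
[-0.16,-0.04,-0.4,0.03,-0.93,-0.04],
[-0.22,-0.05,-0.37,0.04,-0.93,-0.04],
--
[-0.67,-0.08,0.19,-0.01,-0.87,-0.06],
[-0.64,-0.08,0.28,0,-0.88,-0.06],
[-0.6,-0.09,0.36,-0.01,-0.87,-0.06],
[-0.54,-0.09,0.43,0,-0.87,-0.06],
--
[0.2,0,0.55,0,0,0],
[0.2,0,0.55,0,0,0],
[0.19,0,0.55,0,0,0],
--
12 rows; end [ 0.5611 -0.0176  0.0121]
```

View pics/w8.png

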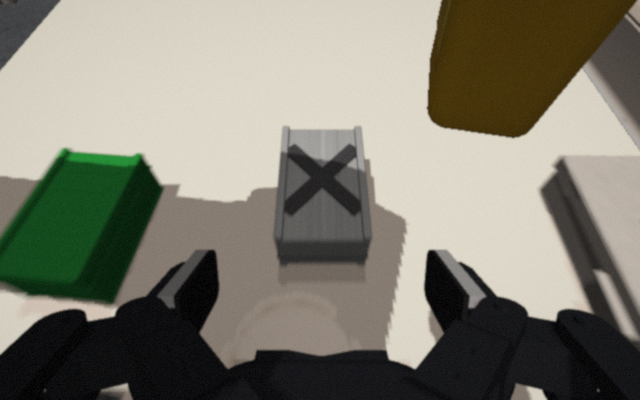

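Cross up, at (577, 222). On to B.

Emit:
jog_arm([
  [[0,-0.04,-0.43,0.03,-0.93,-0.04],[-0.05,-0.04,-0.44,0.04,-0.93,-0.04],[-0.11,-0.04,-0.42,0.03,-0.93,-0.04],[-0.16,-0.04,-0.4,0.03,-0.93,-0.04],[-0.22,-0.05,-0.37,0.04,-0.93,-0.04],[-0.67,-0.08,0.19,0,-0.87,-0.06],[-0.64,-0.08,0.28,0,-0.88,-0.06],[-0.6,-0.09,0.36,0,-0.87,-0.06],[-0.54,-0.09,0.43,0,-0.87,-0.06],[0,0,0,0,0,0]],
])

```text
time_s: 25.1
position: [0.5582, -0.0141, 0.077]
tool_rot: [[-0.076, 0.997, 0.012], [0.938, 0.075, -0.34], [-0.34, -0.014, -0.94]]
ft_force: [-0.6, 0.5, 0.4]
grip_width: 0.0854
```

Run:
```python
from go import *
from loc import analyze
st(); im,d,c=shot('wrist','w9'); analyze(d,c,im); print()
go([(.5607,-.011,.03,4,-20)])
```

```text
t 25.1 q [ -4.6  32.9  86.4 -22.9  60.3   2.3] p [ 0.5582 -0.0141  0.077 ] g 0.08540393479606381 F [-0.6  0.5  0.4]
[[-0.076  0.997  0.012]
 [ 0.938  0.075 -0.34 ]
 [-0.34  -0.014 -0.94 ]]
px [70. 69.] n 17844 ctr [441.8  45.8] size [61.4 58.1] ang 89.6 z [34.3 36.  38.9] col [123. 121. 119.]
px [328. 213.] n 12992 ctr [562.5 -30.2] size [56.2 91.7] ang 3.7 z [34.7 36.1 39.1] col [107. 105. 103.]
px [628. 220.] n 1180 ctr [724.7  -9. ] size [ 8.4 26.7] ang 1.4 z [30.7 38.7 50. ] col [95. 87. 75.]
px [632. 340.] n 138 ctr [ 795.5 -119.8] size [3.  8.5] ang 88.9 z [30.5 35.6 42.3] col [67. 62. 57.]
px [526. 393.] n 341 ctr [ 734.1 -179.2] size [ 2.9 51.7] ang 8.3 z [40.2 49.3 58.7] col [107. 102.  92.]
px [103. 395.] n 90 ctr [ 372.5 -257.2] size [26.6  1.8] ang 86.1 z [30.7 34.3 40. ] col [40. 39. 39.]

q [ -5.  38.  90. -25.  52.   7.] err 0.0000
[0.23,0.03,0.8,-0.03,-0.02,0.03],
[0.23,0.03,0.79,-0.03,-0.02,0.02],
--
2 rows; end [ 0.5613 -0.0177  0.0122]
```

Emit:
jog_arm([
  [[0.23,0.03,0.8,-0.03,-0.02,0.03],[0.23,0.03,0.79,-0.03,-0.02,0.02],[0,0,0,0,0,0]],
])

```text
time_s: 25.45
position: [0.5609, -0.0187, 0.011]
tool_rot: [[-0.065, 0.998, 0.021], [0.938, 0.068, -0.341], [-0.342, -0.003, -0.94]]
ft_force: [0.3, 0.3, 0.3]
grip_width: 0.0852
```

Emit:
jog_arm([
  [[0,0,0,0,0,0],[0,0,0,0,0,0],[0,0,0,0,0,0],[0,0,0,0,0,0],[0,0,0,0,0,0]],
], grip=-1)

```text
time_s: 25.95
position: [0.5633, -0.0192, 0.0159]
tool_rot: [[-0.063, 0.998, 0.03], [0.936, 0.069, -0.344], [-0.346, 0.006, -0.938]]
ft_force: [-0.7, 2.5, 7.8]
grip_width: 0.0547
```

```bash
python3 go.py "[(.5607,-.011,.12,4,-20),(.555,.03,.11,0,70),(.555,.03,.074,0,70)]"
```

```text
t 25.95 q [ -5.   38.1  89.3 -25.7  51.8   7. ] p [ 0.5633 -0.0192  0.0159] g 0.05474250031685243 F [-0.7  2.5  7.8]
[[-0.063  0.998  0.03 ]
 [ 0.936  0.069 -0.344]
 [-0.346  0.006 -0.938]]
q [ -5.  31.  85. -22.  63.   1.] err 0.0000
q [-31.  46.  86.  54.  97. -50.] err 0.0000
q [-31.  49.  87.  54.  95. -53.] err 0.0000
[-0.23,-0.01,-0.68,0.01,0.01,-0.01],
[-0.24,-0.02,-0.68,0.02,0.01,0],
[-0.23,-0.01,-0.68,0.01,0.01,-0.01],
--
[0.14,0,-0.05,-0.02,0.95,0.04],
[0.15,-0.01,-0.04,-0.02,0.95,0.05],
[0.14,0,-0.01,-0.02,0.95,0.04],
[0.15,-0.01,0.01,-0.02,0.95,0.04],
[0.15,-0.01,0.03,-0.02,0.96,0.04],
[0.14,-0.01,0.05,-0.02,0.95,0.05],
[0.13,-0.01,0.07,-0.02,0.95,0.04],
[0.12,-0.01,0.09,-0.02,0.95,0.04],
[0.11,-0.01,0.1,-0.02,0.95,0.04],
[0.09,-0.01,0.12,-0.02,0.95,0.05],
[0.07,-0.01,0.13,-0.02,0.95,0.04],
--
[-0.42,0,0.15,0,0,0],
[-0.42,0,0.16,0,0,0],
--
16 rows; end [0.5551 0.048  0.0675]
```

Emit:
jog_arm([
  [[-0.23,0,-0.68,0.01,0,0],[-0.24,-0.02,-0.68,0.02,0,0],[-0.23,0,-0.68,0.01,0,0],[0.14,0,-0.05,-0.02,0.95,0.04],[0.15,-0.01,-0.04,-0.02,0.95,0.05],[0.14,0,-0.01,-0.02,0.95,0.04],[0.15,-0.01,0.01,-0.02,0.95,0.04],[0.15,-0.01,0.03,-0.02,0.96,0.04],[0.14,-0.01,0.05,-0.02,0.95,0.05]],
])

```text
time_s: 26.85
position: [0.5586, 0.0182, 0.1025]
tool_rot: [[-0.033, 0.999, 0.001], [0.873, 0.028, 0.488], [0.487, 0.016, -0.873]]
ft_force: [0.0, 0.7, -3.2]
grip_width: 0.0551
```

Emit:
jog_arm([
  [[0.13,-0.01,0.07,-0.02,0.96,0.04],[0.12,-0.01,0.09,-0.02,0.95,0.04],[0.11,-0.01,0.1,-0.02,0.96,0.04],[0.09,-0.01,0.12,-0.02,0.95,0.05],[0.07,-0.01,0.13,-0.02,0.96,0.04],[-0.45,0,0.16,0,0,0],[-0.42,0,0.16,0,0,0],[-0.15,0,0.05,0,0,0],[0,0,0,0,0,0],[0,0,0,0,0,0]],
])

```text
time_s: 27.85
position: [0.5558, 0.0477, 0.0585]
tool_rot: [[0.001, 1.0, 0.003], [0.343, -0.003, 0.939], [0.939, -0.0, -0.343]]
ft_force: [1.0, 0.4, -2.1]
grip_width: 0.0549
```

Run:
```python
from go import *
st()
im,d,c=shot('side','side10'); cv2.imwrite('pics/side10c.png',cv2.resize(im[180:360,220:480,::-1],None,fx=3,fy=3))
```

```text
t 27.85 q [-30.8  50.2  86.9  54.1  94.3 -54. ] p [0.5558 0.0477 0.0585] g 0.05491523159914079 F [ 1.   0.4 -2.1]
[[ 0.001  1.     0.003]
 [ 0.343 -0.003  0.939]
 [ 0.939 -0.    -0.343]]
```

View pics/side10c.png

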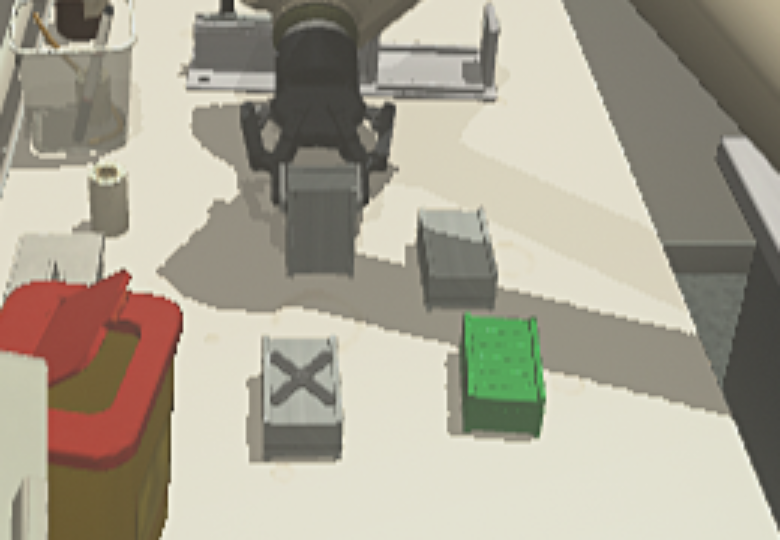

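Emit:
jog_arm([
  [[-0.03,0,0.01,0,0,0],[-0.03,0,0.01,0,0,0],[0,0,0,0,0,0]],
])

```text
time_s: 28.2
position: [0.5555, 0.0476, 0.0564]
tool_rot: [[0.001, 1.0, 0.002], [0.341, -0.003, 0.94], [0.94, -0.0, -0.341]]
ft_force: [-1.0, -2.0, 4.8]
grip_width: 0.0551
```

Emit:
jog_arm([
  [[0,0,0,0,0,0],[0,0,0,0,0,0],[0,0,0,0,0,0],[0,0,0,0,0,0],[0,0,-0.79,0,0,0],[0,0,-0.79,0,0,0],[0.3,0,0.04,0,-0.83,0],[0.29,0,0,0,-0.83,0],[0.3,0,-0.03,0,-0.83,0],[0.29,0,-0.07,0,-0.83,0]],
], grip=1)

```text
time_s: 29.2
position: [0.5555, 0.0103, 0.1196]
tool_rot: [[0.004, 1.0, 0.002], [0.753, -0.004, 0.658], [0.658, -0.001, -0.753]]
ft_force: [-0.1, -0.6, -1.0]
grip_width: 0.0854
```

Run:
```python
from stand import *
st(); r=stand('w11',.5555,.043); y=r[0][1]/1000
go([(.5555,.02,.17,0,20),(.5555,y+.051,.114,0,-40),(.5555,y+.006,.060,0,-40)])
```

```text
t 29.2 q [-27.7  34.8  83.7  35.9  84.8 -38.4] p [0.5555 0.0103 0.1196] g 0.08540148312535073 F [-0.1 -0.6 -1. ]
[[ 0.004  1.     0.002]
 [ 0.753 -0.004  0.658]
 [ 0.658 -0.001 -0.753]]
5941
((555.2046508789062, 42.98845672607422), (56.36476135253906, 40.7250862121582), 0.3084486424922943) [0.08546479 0.08832099 0.08939118]
q [-18.  28.  82.  19.  78. -24.] err 0.0000
q [ 13.  38.  79. -40.  77.  28.] err 0.0000
q [  9.  42.  84. -43.  68.  30.] err 0.0000
[0.25,0,-0.11,0.01,-0.8,0],
[0.23,-0.01,-0.13,0.01,-0.81,0.01],
[0.21,-0.01,-0.17,0.01,-0.8,0],
--
[0.11,0,0.21,0,-0.87,0],
[0.13,0,0.2,0,-0.88,0],
[0.16,0,0.18,0,-0.87,0],
[0.18,0,0.16,0,-0.87,0],
[0.2,0,0.13,0,-0.87,0],
[0.22,0,0.11,0,-0.88,0],
[0.22,0,0.07,0,-0.87,0],
[0.24,0,0.05,0,-0.87,0],
--
[0,0,0.59,0,0,0],
[0,0,0.58,0,0,0],
[0,0,0.59,0,0,0],
--
14 rows; end [0.5553 0.0366 0.0455]
```

Emit:
jog_arm([
  [[0.25,0,-0.11,0.01,-0.8,0],[0.23,-0.01,-0.13,0.01,-0.81,0],[0.21,-0.01,-0.17,0,-0.8,0],[0.11,0,0.21,0,-0.87,0],[0.13,0,0.2,0,-0.88,0],[0.16,0,0.18,0,-0.87,0],[0.18,0,0.16,0,-0.87,0],[0.2,0,0.13,0,-0.87,0],[0.22,0,0.11,0,-0.88,0]],
])

```text
time_s: 30.15
position: [0.5546, 0.0667, 0.1091]
tool_rot: [[-0.001, 1.0, -0.004], [0.909, -0.001, -0.416], [-0.416, -0.004, -0.909]]
ft_force: [-0.3, -0.6, -0.1]
grip_width: 0.0854
```

Emit:
jog_arm([
  [[0.22,0,0.07,0,-0.87,0],[0.24,0,0.05,0,-0.87,0],[0,0,0,0,0,0],[0,0,0,0,0,0]],
])

```text
time_s: 30.55
position: [0.5543, 0.0806, 0.0953]
tool_rot: [[-0.004, 1.0, -0.006], [0.775, -0.001, -0.631], [-0.631, -0.007, -0.775]]
ft_force: [-0.8, -0.8, 1.4]
grip_width: 0.0855
```

```bash
python3 go.py "[(.5555,.049,.060,0,-40)]"
```

```text
t 30.55 q [ 12.5  38.4  79.6 -39.3  76.2  27. ] p [0.5543 0.0806 0.0953] g 0.08547997845432548 F [-0.8 -0.8  1.4]
[[-0.004  1.    -0.006]
 [ 0.775 -0.001 -0.631]
 [-0.631 -0.007 -0.775]]
q [  9.  42.  84. -43.  68.  30.] err 0.0000
[-0.03,0.02,0.83,-0.02,-0.05,0.01],
[-0.03,0.02,0.83,-0.02,-0.05,0.02],
--
2 rows; end [0.5557 0.0366 0.0455]
```

Emit:
jog_arm([
  [[-0.02,0.02,0.55,-0.02,-0.05,0.01],[-0.02,0.02,0.55,-0.02,-0.05,0.02],[-0.02,0,0.55,0,0,0],[0,0,0,0,0,0]],
])

```text
time_s: 30.95
position: [0.5553, 0.0338, 0.0461]
tool_rot: [[0.004, 1.0, -0.003], [0.766, -0.005, -0.643], [-0.643, 0.0, -0.766]]
ft_force: [-0.5, -0.3, 0.2]
grip_width: 0.0852
```

Emit:
jog_arm([
  [[0,0,0,0,0,0],[0,0,0,0,0,0],[0,0,0,0,0,0],[0,0,0,0,0,0],[0,0,0,0,0,0]],
], grip=-1)

```text
time_s: 31.45
position: [0.5565, 0.0367, 0.0483]
tool_rot: [[0.003, 1.0, 0.003], [0.764, -0.0, -0.645], [-0.645, 0.005, -0.764]]
ft_force: [-1.8, 2.0, 7.9]
grip_width: 0.0555
```

Emit:
jog_arm([
  [[-0.3,0,-0.36,0,0,0],[-0.31,0,-0.35,0,0,0],[0.09,0,0.01,0,0.95,0],[0.08,0,0.02,0,0.95,0],[0.08,0,0.03,0,0.96,0],[0.08,0,0.05,0,0.95,0],[0.07,0,0.05,0,0.95,0],[0.06,0,0.07,0,0.95,0],[0.05,0,0.07,0,0.95,0],[0.04,0,0.08,0,0.96,0]],
])

```text
time_s: 32.45
position: [0.557, 0.0555, 0.0664]
tool_rot: [[-0.005, 1.0, 0.008], [0.901, 0.001, 0.433], [0.433, 0.009, -0.901]]
ft_force: [-0.6, 0.7, -2.5]
grip_width: 0.0555
```

Emit:
jog_arm([
  [[0.03,0,0.08,0,0.95,0],[0.01,0,0.09,0,0.96,0],[0.01,0,0.08,0,0.96,0],[-0.37,0,0.32,0,0,0],[-0.38,0,0.31,0,0,0],[-0.04,0,0.03,0,0,0],[0,0,0,0,0,0]],
])

```text
time_s: 33.15
position: [0.5566, 0.0627, 0.0165]
tool_rot: [[-0.004, 1.0, 0.003], [0.643, 0.0, 0.766], [0.766, 0.005, -0.643]]
ft_force: [-0.0, -0.0, -2.5]
grip_width: 0.0557
```

Emit:
jog_arm([
  [[-0.03,0,0.03,0,0,0],[0,0,0,0,0,0]],
])

```text
time_s: 33.35
position: [0.5565, 0.0629, 0.0147]
tool_rot: [[-0.003, 1.0, 0.003], [0.643, -0.0, 0.766], [0.766, 0.005, -0.643]]
ft_force: [-0.3, -1.9, -2.3]
grip_width: 0.0554
```

Emit:
jog_arm([
  [[0,0,0,0,0,0],[0,0,0,0,0,0],[0,0,0,0,0,0],[0,0,0,0,0,0],[0,0,-0.75,0,0,0],[0,0,-0.75,0,0,0],[0,0,-0.75,0,0,0],[0,0,-0.75,0,0,0]],
], grip=1)

```text
time_s: 34.15
position: [0.5557, -0.0299, 0.0917]
tool_rot: [[-0.001, 1.0, 0.002], [0.642, -0.001, 0.766], [0.766, 0.003, -0.642]]
ft_force: [-0.1, 0.8, 0.9]
grip_width: 0.0856
```

Run:
```python
from go import *
from loc import analyze
st(); im,d,c=shot('wrist','w12'); analyze(d,c,im); print()
go([(.56,.06,.17,0,0),(.577,.222,.10,0,0),(.577,.222,.030,0,0)])
```

```text
t 34.15 q [-33.6  40.9  82.4  39.8  90.  -46. ] p [ 0.5557 -0.0299  0.0917] g 0.08561228555859723 F [-0.1  0.8  0.9]
[[-0.001  1.     0.002]
 [ 0.642 -0.001  0.766]
 [ 0.766  0.003 -0.642]]
px [465.   6.] n 1012 ctr [711.2 301. ] size [18.3 91.4] ang 74.2 z [30.8 37.  44.8] col [72. 54. 14.]
px [343.  51.] n 3241 ctr [577.3 221.4] size [56.  91.5] ang 0.3 z [33.1 35.5 38.3] col [130. 128. 126.]
px [182.  65.] n 3936 ctr [425.4 198.1] size [90.4 56.8] ang 84.5 z [32.3 35.3 38.3] col [ 35. 124.  50.]
px [574. 116.] n 11893 ctr [769.  143.8] size [196.3  63.3] ang 89.3 z [32.8 35.6 44.7] col [177. 169. 159.]
px [322. 177.] n 7717 ctr [556.9  65.1] size [56.1 91.3] ang 0.3 z [34.2 35.4 38.5] col [95. 94. 92.]
px [161. 183.] n 8527 ctr [442.1  59.4] size [90.8 57. ] ang 89.2 z [33.3 35.5 38.6] col [123. 121. 119.]
px [617. 258.] n 2959 ctr [734.1  -8.5] size [33.7 26.3] ang 79.4 z [32.  48.5 58.5] col [142. 133. 117.]

q [-6. 27. 80.  0. 73. -6.] err 0.0000
q [10. 36. 75. -0. 69. 10.] err 0.0000
q [10. 41. 79. -0. 60. 10.] err 0.0000
[0.43,0.01,0.15,0.01,-0.97,0],
[0.45,0.01,0.08,0.01,-0.96,0],
[0.46,0.02,0.01,0.01,-0.97,0],
[0.45,0.01,-0.05,0.01,-0.97,0],
[0.44,0.01,-0.11,0.01,-0.96,0],
[0.42,0.01,-0.18,0.01,-0.97,0],
--
[0.68,0.07,0.29,0,0,0],
[0.67,0.07,0.29,0,0,0],
[0.68,0.07,0.29,0,0,0],
[0.67,0.08,0.3,0,0,0],
[0.68,0.07,0.29,0,0,0],
[0.67,0.07,0.29,0,0,0],
--
[0,0,0.58,0,0,0],
[0,0,0.59,0,0,0],
[0,0,0.58,0,0,0],
--
15 rows; end [0.577  0.2219 0.0109]
```

View pics/w12.png

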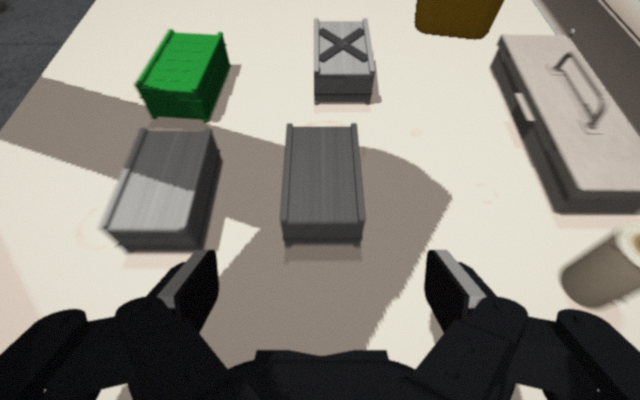

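Emit:
jog_arm([
  [[0.43,0,0.15,0,-0.97,0],[0.45,0,0.08,0,-0.96,0],[0.46,0.02,0,0,-0.97,0],[0.45,0,-0.05,0,-0.97,0],[0.44,0,-0.11,0,-0.96,0],[0.42,0,-0.18,0,-0.97,0],[0.68,0.07,0.29,0,0,0],[0.67,0.07,0.29,0,0,0],[0.68,0.07,0.29,0,0,0],[0.67,0.08,0.3,0,0,0]],
])

```text
time_s: 35.2
position: [0.568, 0.1738, 0.1012]
tool_rot: [[0.0, 1.0, 0.002], [1.0, -0.0, 0.004], [0.004, 0.002, -1.0]]
ft_force: [1.2, 0.4, 0.3]
grip_width: 0.0856
```

Emit:
jog_arm([
  [[0.68,0.07,0.29,0,0,0],[0.67,0.07,0.29,0,0,0],[0,0,0,0,0,0],[0,0,0,0,0,0]],
])

```text
time_s: 35.6
position: [0.5737, 0.2266, 0.0784]
tool_rot: [[-0.0, 1.0, 0.002], [1.0, 0.0, 0.003], [0.003, 0.002, -1.0]]
ft_force: [0.2, 0.0, -0.1]
grip_width: 0.085
```

Run:
```python
from go import *
from loc import analyze
im,d,c=shot('wrist','w13'); analyze(d,c,im); st()
go([(.577,.2218,.032,0,0)])
```

```text
px [544.  56.] n 3381 ctr [695.9 304.5] size [28.4 83.3] ang 51.4 z [31.6 46.3 58.7] col [77. 59. 15.]
px [327. 224.] n 15024 ctr [576.7 222.5] size [56.2 90.4] ang 0.4 z [34.8 36.4 39.1] col [96. 94. 93.]
px [ 64. 253.] n 13262 ctr [425.  200.5] size [88.4 57.7] ang 84.6 z [33.8 36.1 39.1] col [26. 90. 37.]
px [619. 270.] n 5667 ctr [748.1 192.2] size [ 29.9 103.2] ang 10.7 z [31.5 35.8 37.3] col [198. 189. 179.]
px [114. 396.] n 230 ctr [437.1 105. ] size [23.8  3.2] ang 0.5 z [30.3 33.  35.2] col [61. 60. 59.]
t 35.65 q [10.4 36.3 75.7  0.2 67.9 10.4] p [0.574  0.226  0.0789] g 0.08546667821279297 F [0.  0.3 0.3]
[[ 0.001  1.     0.003]
 [ 1.    -0.001  0.003]
 [ 0.003  0.003 -1.   ]]
q [10. 41. 79. -0. 60. 10.] err 0.0000
[-0.05,0.04,0.82,0.01,-0.01,0],
[-0.06,0.03,0.83,0.01,-0.01,0],
--
2 rows; end [0.5769 0.2217 0.0129]
```

Emit:
jog_arm([
  [[-0.05,0.04,0.82,0.01,-0.01,0],[-0.06,0.03,0.83,0.01,-0.01,0],[0,0,0,0,0,0],[0,0,0,0,0,0]],
])

```text
time_s: 36.05
position: [0.5775, 0.2214, 0.0138]
tool_rot: [[0.002, 1.0, 0.0], [1.0, -0.002, 0.0], [0.0, 0.0, -1.0]]
ft_force: [0.9, 0.3, 0.6]
grip_width: 0.0857
```

Emit:
jog_arm([
  [[0,0,0,0,0,0],[0,0,0,0,0,0],[0,0,0,0,0,0],[0,0,0,0,0,0],[0,0,0,0,0,0]],
], grip=-1)

```text
time_s: 36.55
position: [0.5778, 0.2222, 0.0148]
tool_rot: [[0.001, 1.0, 0.003], [1.0, -0.001, 0.001], [0.001, 0.003, -1.0]]
ft_force: [-1.9, -1.3, 7.3]
grip_width: 0.0548
```

Run:
```python
from go import *
st(); 
# cradle fit from top picture t5 (unobstructed?) : wall tops, lips, rod
for f in ['t5','top0','w9','w1']:
    try: z=np.load('pics/%s.npz'%f)
    except Exception as e: continue
    d=z['d']; P=cloud(d,(z['K'],z['R'],z['t'])); 
    for nm,lo,hi,xr in [('rod',.058,.069,(.5,.62)),('wallN',.068,.08,(.44,.53)),('wallF',.068,.08,(.3,.42)),('knob',.085,.11,(.6,.7)),('base',.001,.012,(.34,.70)),('lip',.0125,.0165,(.36,.46))]:
        m=(d>0)&(P[...,2]>lo)&(P[...,2]<hi)&(P[...,0]>xr[0])&(P[...,0]<xr[1])&(P[...,1]>-.34)&(P[...,1]<-.2)
        q=P[m]
        if len(q)>3: print(f,nm,len(q),[np.round(v,1) for v in cv2.minAreaRect((q[:,:2]*1000).astype(np.float32))],np.round(np.median(q,0)*1000,1))
```

```text
t 36.55 q [10.1 41.1 78.5  0.  60.3 10.1] p [0.5778 0.2222 0.0148] g 0.0548023326349715 F [-1.9 -1.3  7.3]
[[ 0.001  1.     0.003]
 [ 1.    -0.001  0.001]
 [ 0.001  0.003 -1.   ]]
t5 rod 254 [array([ 560.2, -280.3]), array([ 24. , 119.6]), np.float64(86.2)] [ 559.8 -279.8   62.5]
t5 wallN 87 [array([ 493. , -276.2]), array([57.5, 24.9]), np.float64(89.7)] [ 485.9 -275.3   73. ]
t5 wallF 86 [array([ 366.7, -268.1]), array([59.3, 13.2]), np.float64(89.7)] [ 365.6 -268.2   72. ]
t5 knob 27 [array([ 638.3, -284.8]), array([13.3, 11.3]), np.float64(9.2)] [ 636.5 -284.4  101.8]
t5 base 2959 [array([ 520.1, -270. ]), array([139.8, 359.3]), np.float64(90.0)] [ 504.8 -266.5    4.7]
t5 lip 111 [array([ 414.6, -270.9]), array([91.8, 87.3]), np.float64(89.0)] [ 413.3 -234.7   14.1]
top0 rod 265 [array([ 560.4, -280.2]), array([ 24.8, 120.6]), np.float64(85.8)] [ 556.9 -279.6   62.6]
top0 wallN 83 [array([ 486.2, -274.8]), array([42.4, 45.9]), np.float64(38.6)] [ 485.9 -277.4   72.9]
top0 wallF 85 [array([ 368. , -268.2]), array([59.3, 10.6]), np.float64(89.4)] [ 367.8 -268.    72.3]
top0 knob 26 [array([ 638. , -284.8]), array([11.4, 13.5]), np.float64(87.7)] [ 637.5 -284.4  100.9]
top0 base 3009 [array([ 520. , -269.9]), array([359.6, 139.7]), np.float64(0.0)] [ 505.  -265.6    4.7]
top0 lip 102 [array([ 415.8, -270.6]), array([90.7, 87.1]), np.float64(87.8)] [ 418.1 -308.9   13.9]
w9 base 450 [array([ 431.1, -262.6]), array([166.4,  26.8]), np.float64(29.4)] [ 484.6 -230.7    5. ]
w9 lip 45 [array([ 373.4, -292. ]), array([ 7.1, 32. ]), np.float64(0.9)] [ 371.3 -289.7   13.9]
```

Run:
```python
from go import *
go([(.577,.222,.13,0,0),(.36,-.271,.25,-86.5,0)],step=.045)
```

```text
q [10. 34. 73.  0. 72. 10.] err 0.0000
q [-52.  12.  89.  -0.  79.  34.] err 0.0000
[0,0,-0.8,0.01,0,0],
[0,-0.01,-0.8,0,0,0],
[0,-0.01,-0.81,0.01,0,0],
--
[-0.95,-0.42,-0.23,0,0,0.77],
[-0.99,-0.3,-0.23,0,0,0.78],
[-1.02,-0.19,-0.23,0,0,0.77],
[-1.03,-0.07,-0.23,0,0,0.78],
[-1.03,0.06,-0.23,0,0,0.77],
[-1.03,0.17,-0.23,0,0,0.77],
[-0.99,0.29,-0.24,0,0,0.78],
[-0.96,0.4,-0.23,0,0,0.77],
[-0.9,0.51,-0.23,0,0,0.77],
[-0.83,0.61,-0.23,0,0,0.78],
[-0.76,0.7,-0.23,0,0,0.77],
[-0.68,0.79,-0.23,0,0,0.78],
[-0.57,0.86,-0.23,0,0,0.77],
--
16 rows; end [ 0.3601 -0.2709  0.231 ]
```

Emit:
jog_arm([
  [[0,0,-0.8,0,0,0],[0,0,-0.8,0,0,0],[0,0,-0.8,0,0,0],[-0.95,-0.42,-0.23,0,0,0.77],[-0.99,-0.3,-0.23,0,0,0.78],[-1,-0.19,-0.23,0,0,0.77],[-1,-0.07,-0.23,0,0,0.78],[-1,0.06,-0.23,0,0,0.77],[-1,0.17,-0.23,0,0,0.77],[-0.99,0.29,-0.24,0,0,0.78]],
])

```text
time_s: 37.55
position: [0.4612, -0.0406, 0.1747]
tool_rot: [[0.73, 0.684, 0.001], [0.684, -0.73, -0.0], [0.001, 0.001, -1.0]]
ft_force: [1.3, -1.1, -1.6]
grip_width: 0.055
```

Emit:
jog_arm([
  [[-0.96,0.4,-0.23,0,0,0.77],[-0.9,0.51,-0.23,0,0,0.77],[-0.83,0.61,-0.23,0,0,0.78],[-0.76,0.7,-0.23,0,0,0.77],[-0.68,0.79,-0.23,0,0,0.78],[-0.57,0.86,-0.23,0,0,0.77],[0,0,0,0,0,0],[0,0,0,0,0,0]],
])

```text
time_s: 38.35
position: [0.3617, -0.2672, 0.2292]
tool_rot: [[0.998, 0.06, 0.0], [0.06, -0.998, -0.0], [0.0, 0.0, -1.0]]
ft_force: [-0.8, 0.5, -1.6]
grip_width: 0.0547
```

```bash
cat > crad.py <<'E'
from go import *
import sys
def crad(f,n='wrist'):
    im,d,c=shot(n,f); P=cloud(d,c)
    for nm,lo,hi,xr in [('wallN',.070,.08,(.44,.53)),('wallF',.070,.08,(.3,.42)),('knob',.085,.11,(.45,.7)),('rod',.061,.069,(.35,.7)),('seatfloor',.003,.009,(.36,.50)),('lip',.0125,.018,(.36,.49)),('cass',.04,.052,(.36,.5))]:
        m=(d>0)&(P[...,2]>lo)&(P[...,2]<hi)&(P[...,0]>xr[0])&(P[...,0]<xr[1])&(P[...,1]>-.34)&(P[...,1]<-.2); 
        q=P[m]
        if len(q)>30: print(f,nm,len(q),[np.round(v,1) for v in cv2.minAreaRect((q[:,:2]*1000).astype(np.float32))],np.round(np.median(q,0)*1000,1),np.round(np.percentile(q[:,:2],[1,99],axis=0)*1000).tolist())
if __name__=='__main__': st(); crad(sys.argv[1]);
E
python3 crad.py w14
```

```text
t 38.35 q [-51.6  11.8  89.4   0.   78.8  35. ] p [ 0.3617 -0.2672  0.2292] g 0.0547422790771537 F [-0.8  0.5 -1.6]
[[ 0.998  0.06   0.   ]
 [ 0.06  -0.998 -0.   ]
 [ 0.     0.    -1.   ]]
w14 wallN 982 [array([ 486.1, -276.4]), array([59.2, 10.2]), np.float64(86.4)] [ 485.9 -276.4   72.3] [[480.0, -305.0], [492.0, -248.0]]
w14 rod 516 [array([ 482.7, -275.9]), array([40.9, 41.8]), np.float64(39.6)] [ 492.9 -277.1   64.6] [[478.0, -302.0], [507.0, -250.0]]
w14 seatfloor 8764 [array([ 436.7, -273.6]), array([ 95.8, 132.3]), np.float64(86.3)] [ 435.5 -272.2    4.8] [[377.0, -322.0], [497.0, -226.0]]
w14 lip 1533 [array([ 427.3, -272.9]), array([ 89.7, 109.8]), np.float64(86.4)] [ 433.1 -238.5   13.7] [[377.0, -319.0], [483.0, -227.0]]
w14 cass 125 [array([ 488.7, -276.5]), array([21.8, 57.6]), np.float64(0.9)] [ 482.  -271.3   47.5] [[478.0, -304.0], [500.0, -248.0]]
```

View pics/w14.png

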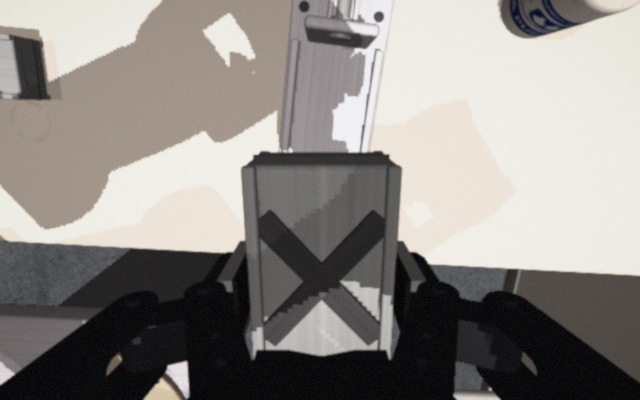

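Run:
```python
from go import *
go([(.4267,-.2727,.149,-93.5,0),(.4267,-.2727,.060,-93.5,0)])
```

```text
q [-46.  23.  90.   0.  66.  48.] err 0.0000
q [-46.  31.  96.  -0.  53.  48.] err 0.0000
[0.4,0.06,0.62,0,0,0.2],
[0.4,0.06,0.62,0,0,0.21],
[0.41,0.04,0.62,0,0,0.2],
[0.41,0.02,0.61,0,0,0.21],
--
[0,0,0.74,0,0,0],
[0,0,0.75,0,0,0],
[0,0.01,0.74,0,0,0],
--
7 rows; end [ 0.4269 -0.2729  0.041 ]
```

Emit:
jog_arm([
  [[0.4,0.06,0.62,0,0,0.2],[0.4,0.06,0.62,0,0,0.21],[0.41,0.04,0.62,0,0,0.2],[0.41,0.02,0.61,0,0,0.21],[0,0,0,0,0,0],[0,0,0,0,0,0]],
])

```text
time_s: 39.0
position: [0.4272, -0.272, 0.1302]
tool_rot: [[0.998, -0.059, -0.001], [-0.059, -0.998, 0.001], [-0.001, -0.001, -1.0]]
ft_force: [-0.8, -0.1, -1.2]
grip_width: 0.0551
```

```bash
python3 crad.py w15
python3 - <<'E'
from go import *
go([(.4267,-.2727,.060,-93.5,0)])
E
```

```text
t 39.0 q [-45.9  23.4  90.3  -0.   66.4  47.5] p [ 0.4272 -0.272   0.1302] g 0.05509523540567847 F [-0.8 -0.1 -1.2]
[[ 0.998 -0.059 -0.001]
 [-0.059 -0.998  0.001]
 [-0.001 -0.001 -1.   ]]
w15 wallN 1807 [array([ 486.5, -276.3]), array([59.3,  9.4]), np.float64(86.6)] [ 486.5 -276.2   72.3] [[481.0, -305.0], [492.0, -248.0]]
w15 rod 2203 [array([ 507.9, -283.7]), array([49.1, 71.2]), np.float64(64.4)] [ 517.4 -278.5   63.9] [[479.0, -285.0], [546.0, -269.0]]
w15 seatfloor 4191 [array([ 478.9, -276.1]), array([95.9, 46.7]), np.float64(86.6)] [ 471.3 -278.9    4.7] [[455.0, -323.0], [500.0, -229.0]]
w15 lip 602 [array([ 469. , -275.3]), array([89.2, 24.2]), np.float64(86.5)] [ 469.2 -238.6   13.6] [[456.0, -320.0], [483.0, -231.0]]
w15 cass 74 [array([ 496. , -267.9]), array([ 7. , 35.2]), np.float64(4.7)] [ 495.9 -270.5   51.2] [[492.0, -285.0], [500.0, -252.0]]
q [-46.  31.  96.  -0.  53.  48.] err 0.0000
[0,0,0.75,0,0,0],
[-0.01,0,0.75,0,0,0.01],
[0,0.01,0.75,0,0,0],
--
3 rows; end [ 0.4267 -0.2729  0.0408]
```

View pics/w15.png

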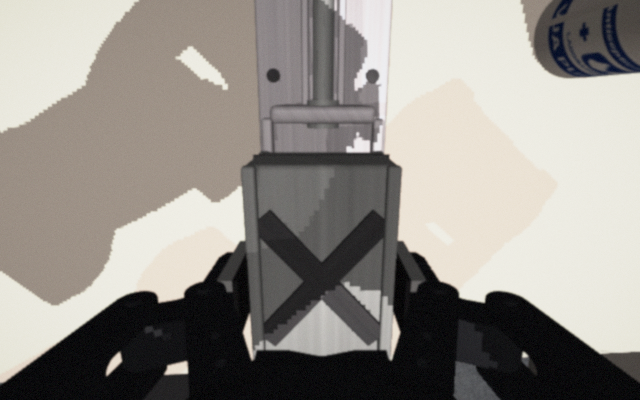

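Emit:
jog_arm([
  [[0,0,0.75,0,0,0],[0,0,0.75,0,0,0],[0,0,0.75,0,0,0],[0,0,0.2,0,0,0],[0,0,0.2,0,0,0],[0,0,0,0,0,0]],
])

```text
time_s: 39.65
position: [0.4272, -0.2734, 0.0246]
tool_rot: [[0.998, -0.062, 0.0], [-0.062, -0.998, -0.001], [0.001, 0.001, -1.0]]
ft_force: [-0.3, 0.2, -0.9]
grip_width: 0.055
```

Emit:
jog_arm([
  [[0,0,0.05,0,0,0],[0,0,0.04,0,0,0],[0,0,0,0,0,0]],
])

```text
time_s: 39.95
position: [0.4272, -0.2733, 0.0208]
tool_rot: [[0.998, -0.062, 0.0], [-0.062, -0.998, -0.0], [0.0, 0.0, -1.0]]
ft_force: [0.0, -0.1, -1.3]
grip_width: 0.0547
```

Emit:
jog_arm([
  [[0,0,0.03,0,0,0],[0,0,0,0,0,0]],
])

```text
time_s: 40.15
position: [0.4272, -0.2733, 0.0207]
tool_rot: [[0.998, -0.062, 0.001], [-0.062, -0.998, -0.001], [0.001, 0.001, -1.0]]
ft_force: [-3.7, 3.8, 14.2]
grip_width: 0.0552
```

Emit:
jog_arm([
  [[0,0,0,0,0,0],[0,0,0,0,0,0],[0,0,0,0,0,0],[0,0,0,0,0,0],[0,0,-0.75,0,0,0],[0,0,-0.75,0,0,0],[0,0,-0.75,0,0,0],[0,0,-0.75,0,0,0],[0,0,-0.75,0,0,0]],
], grip=1)

```text
time_s: 41.05
position: [0.4269, -0.273, 0.1704]
tool_rot: [[0.998, -0.062, -0.0], [-0.062, -0.998, 0.0], [-0.0, -0.0, -1.0]]
ft_force: [-0.0, -0.2, 0.7]
grip_width: 0.0858
```

```bash
python3 crad.py w16
python3 - <<'E'
from crad import *
crad('t16','top')
E
```

```text
t 41.05 q [-46.   20.7  86.9   0.   72.4  47.5] p [ 0.4269 -0.273   0.1704] g 0.08579471274125254 F [-0.  -0.2  0.7]
[[ 0.998 -0.062 -0.   ]
 [-0.062 -0.998  0.   ]
 [-0.    -0.    -1.   ]]
w16 wallN 1262 [array([ 486.4, -276.3]), array([59.1,  9.3]), np.float64(86.4)] [ 486.4 -276.2   72.3] [[481.0, -305.0], [492.0, -248.0]]
w16 wallF 905 [array([ 367.4, -268.7]), array([59.2, 10.3]), np.float64(86.5)] [ 367.9 -268.6   72.4] [[362.0, -297.0], [373.0, -240.0]]
w16 rod 2266 [array([ 455.3, -286. ]), array([ 59.3, 197.8]), np.float64(78.8)] [ 513.2 -278.1   64.1] [[360.0, -294.0], [555.0, -244.0]]
w16 seatfloor 3601 [array([ 430.8, -273.1]), array([ 95.8, 143.4]), np.float64(86.4)] [ 464.3 -265.4    4.7] [[362.0, -323.0], [500.0, -223.0]]
w16 lip 2024 [array([ 424.6, -272.5]), array([ 89.7, 112.3]), np.float64(86.3)] [ 427.4 -281.8   13.7] [[370.0, -319.0], [481.0, -226.0]]
w16 cass 8029 [array([ 434.7, -274.2]), array([ 59.5, 131.9]), np.float64(85.5)] [ 428.9 -273.6   42.5] [[370.0, -302.0], [473.0, -245.0]]
t16 rod 155 [array([ 518. , -282.4]), array([ 32.2, 305.7]), np.float64(89.8)] [ 596.4 -281.5   63.7] [[459.0, -298.0], [668.0, -268.0]]
t16 seatfloor 81 [array([ 424.9, -261.1]), array([168.6,  54.4]), np.float64(36.7)] [ 393.2 -287.4    5.2] [[363.0, -325.0], [499.0, -204.0]]
t16 lip 31 [array([ 421.3, -264. ]), array([134.4,  39.7]), np.float64(42.8)] [ 390.2 -308.6   14.2] [[372.0, -312.0], [469.0, -229.0]]
t16 cass 162 [array([ 418.5, -265.1]), array([93.7, 41.3]), np.float64(25.5)] [ 403.6 -269.8   43.5] [[382.0, -297.0], [432.0, -245.0]]
```

View pics/w16.png

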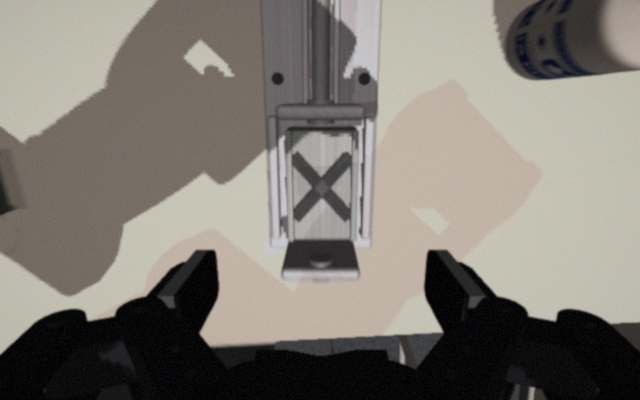

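Run:
```python
from go import *
go([(.5,-.277,.20,-93.5,0),(.638,-.2847,.16,-93.5,0)])
```

```text
q [-41.  26.  76.   0.  78.  53.] err 0.0000
q [-34.  41.  55.   0.  84.  60.] err 0.0000
[0.6,-0.01,-0.07,0.01,-0.01,0],
[0.6,-0.02,-0.06,0.01,-0.01,0],
[0.6,-0.01,-0.07,0.01,-0.01,-0.01],
--
[0.69,0,0.2,0,0,0],
[0.69,-0.01,0.2,0,0,0],
[0.69,0,0.2,0,0,0],
[0.69,0,0.2,0,0,0],
[0.69,-0.01,0.2,0,0,0],
--
8 rows; end [ 0.6379 -0.2846  0.141 ]
```

Emit:
jog_arm([
  [[0.6,0,-0.07,0,0,0],[0.6,-0.02,-0.06,0,0,0],[0.6,0,-0.07,0,0,0],[0.69,0,0.2,0,0,0],[0.69,-0.01,0.2,0,0,0],[0,0,0,0,0,0],[0,0,0,0,0,0]],
])

```text
time_s: 41.85
position: [0.5537, -0.2795, 0.1599]
tool_rot: [[0.998, -0.062, -0.002], [-0.062, -0.998, 0.002], [-0.002, -0.001, -1.0]]
ft_force: [-0.9, -0.2, -0.1]
grip_width: 0.0854
```

```bash
python3 crad.py w17
python3 - <<'E'
from go import *
go([(.638,-.2847,.15,-93.5,0),(.638,-.2847,.097,-93.5,0)])
E
```

```text
t 41.85 q [-37.7  32.   68.9  -0.   79.2  55.8] p [ 0.5537 -0.2795  0.1599] g 0.08541756348970704 F [-0.9 -0.2 -0.1]
[[ 0.998 -0.062 -0.002]
 [-0.062 -0.998  0.002]
 [-0.002 -0.001 -1.   ]]
w17 wallN 934 [array([ 487. , -276.3]), array([59.1, 10.3]), np.float64(85.6)] [ 487.6 -276.3   72.3] [[481.0, -305.0], [493.0, -248.0]]
w17 knob 566 [array([ 638.8, -286.1]), array([13.6, 13.4]), np.float64(10.3)] [ 638.4 -286.1  102.5] [[632.0, -292.0], [645.0, -280.0]]
w17 rod 3933 [array([ 569.1, -292.9]), array([ 59.4, 185.8]), np.float64(78.5)] [ 572.5 -282.1   64. ] [[489.0, -300.0], [663.0, -253.0]]
w17 seatfloor 2152 [array([ 439.5, -273.5]), array([ 95.9, 126.6]), np.float64(86.5)] [ 479.8 -261.8    4.8] [[380.0, -323.0], [500.0, -224.0]]
w17 lip 1392 [array([ 438.3, -273.4]), array([ 89.6, 106.9]), np.float64(86.2)] [ 437.4 -301.9   13.7] [[385.0, -319.0], [490.0, -227.0]]
w17 cass 4164 [array([ 450.9, -275.7]), array([60. , 97.9]), np.float64(88.8)] [ 438.6 -273.9   43. ] [[405.0, -302.0], [493.0, -247.0]]
q [-34.  41.  56.  -0.  83.  60.] err 0.0000
q [-34.  44.  60.  -0.  76.  60.] err 0.0000
[0.71,0,0.25,0,0,0],
[0.7,0,0.24,0,0.01,0],
[0.71,-0.01,0.25,-0.01,0,-0.01],
--
[0,0,0.66,0,0,0],
[0,0,0.66,0,0,0],
--
5 rows; end [ 0.6381 -0.2846  0.0781]
```

View pics/w17.png

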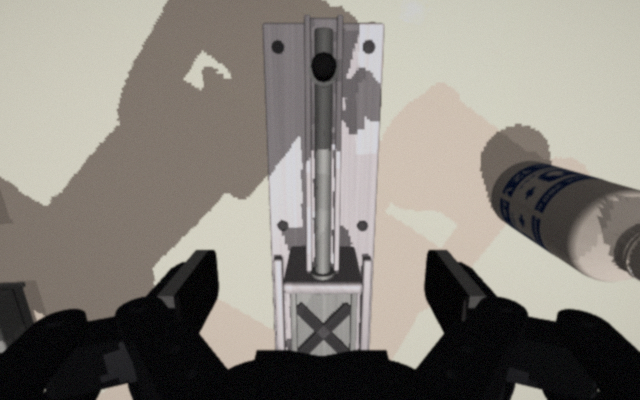

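Emit:
jog_arm([
  [[0.71,0.03,0.25,0,0,0],[0.71,0,0.24,0,0,0],[0.71,0,0.25,0,0,0],[0,0,0.5,0,0,0],[0,0,0.5,0,0,0],[0,0,0.32,0,0,0],[0,0,0,0,0,0],[0,0,0,0,0,0]],
])

```text
time_s: 42.7
position: [0.6389, -0.2867, 0.0797]
tool_rot: [[0.998, -0.062, 0.001], [-0.062, -0.998, -0.0], [0.001, 0.0, -1.0]]
ft_force: [0.7, -0.2, -0.0]
grip_width: 0.0854
```

```bash
python3 -c "
from go import *
st(); go([(.6387,-.2858,.097,-93.5,0)])"
```

```text
t 42.7 q [-33.8  43.8  59.3   0.   76.8  59.8] p [ 0.6389 -0.2867  0.0797] g 0.08544225300049346 F [ 0.7 -0.2 -0. ]
[[ 0.998 -0.062  0.001]
 [-0.062 -0.998 -0.   ]
 [ 0.001  0.    -1.   ]]
q [-34.  44.  60.  -0.  77.  60.] err 0.0000
[-0.01,-0.02,0.04,0,0,-0.01],
--
1 rows; end [ 0.6386 -0.2859  0.0781]
```

Emit:
jog_arm([
  [[0,-0.02,0,0,0,0],[0,0,0,0,0,0],[0,0,0,0,0,0],[0,0,0,0,0,0],[0,0,0,0,0,0],[0,0,0,0,0,0],[0,0,0,0,0,0],[0,0,0,0,0,0]],
], grip=-1, squeeze=30)

```text
time_s: 43.5
position: [0.6391, -0.2858, 0.079]
tool_rot: [[0.998, -0.062, 0.0], [-0.062, -0.998, -0.0], [0.0, 0.0, -1.0]]
ft_force: [-0.5, -1.9, 2.2]
grip_width: 0.0132
```

Emit:
jog_arm([
  [[-0.4,0,0,0,0,0],[-0.5,0,0,0,0,0],[-0.5,0,0,0,0,0],[-0.5,0,0,0,0,0],[-0.5,0,0,0,0,0],[-0.4,0,0,0,0,0],[0,0,0,0,0,0]],
])

```text
time_s: 44.2
position: [0.526, -0.2786, 0.0789]
tool_rot: [[0.998, -0.063, -0.001], [-0.063, -0.998, 0.001], [-0.001, -0.0, -1.0]]
ft_force: [-1.1, -1.2, 0.4]
grip_width: 0.0128
```

Emit:
jog_arm([
  [[-0.1,0,0,0,0,0],[-0.1,0,0,0,0,0],[-0.1,0,0,0,0,0],[0,0,0,0,0,0]],
])

```text
time_s: 44.6
position: [0.5152, -0.2779, 0.0789]
tool_rot: [[0.998, -0.062, -0.0], [-0.062, -0.998, -0.0], [-0.0, 0.0, -1.0]]
ft_force: [-0.1, -1.5, 3.1]
grip_width: 0.0129
```

Creep to the hard stop.

Emit:
jog_arm([
  [[-0.05,0,0,0,0,0],[-0.05,0,0,0,0,0],[0,0,0,0,0,0]],
])

```text
time_s: 44.9
position: [0.5116, -0.2777, 0.0789]
tool_rot: [[0.998, -0.062, 0.001], [-0.062, -0.998, -0.0], [0.001, 0.0, -1.0]]
ft_force: [2.8, -1.6, 2.7]
grip_width: 0.0128
```

Emit:
jog_arm([
  [[-0.04,0,0,0,0,0],[0,0,0,0,0,0]],
])

```text
time_s: 45.1
position: [0.5115, -0.2777, 0.0789]
tool_rot: [[0.998, -0.062, 0.004], [-0.062, -0.998, -0.001], [0.004, 0.001, -1.0]]
ft_force: [11.5, -1.7, -0.9]
grip_width: 0.0129
```

Emit:
jog_arm([
  [[0,0,0,0,0,0],[0,0,0,0,0,0],[0,0,0,0,0,0],[0,0,0,0,0,0],[0,0,-0.7,0,0,0],[0,0,-0.75,0,0,0],[0,0,-0.75,0,0,0],[0,0,-0.75,0,0,0],[0,0,-0.75,0,0,0]],
], grip=1)

```text
time_s: 46.0
position: [0.5093, -0.2773, 0.2279]
tool_rot: [[0.998, -0.062, -0.001], [-0.062, -0.998, 0.001], [-0.001, -0.001, -1.0]]
ft_force: [0.5, 0.3, -0.8]
grip_width: 0.0857
```

Emit:
jog_arm([
  [[-0.8,0,-0.3,0,0,0],[-0.8,0,-0.3,0,0,0],[-0.8,0,0,0,0,0],[-0.8,0,0,0,0,0],[0,0,0,0,0,0],[0,0,0,0,0,0]],
])

```text
time_s: 46.6
position: [0.3818, -0.2696, 0.2511]
tool_rot: [[0.998, -0.063, 0.0], [-0.063, -0.998, -0.0], [0.0, 0.0, -1.0]]
ft_force: [0.4, -0.5, -0.3]
grip_width: 0.0854
```

```bash
python3 crad.py w18
python3 - <<'E'
from go import *
from loc import analyze
im,d,c=shot('top','t18'); analyze(d,c,im); shot('side','s18')
E
```

```text
t 46.6 q [-49.8  12.6  84.5   0.   82.9  43.8] p [ 0.3818 -0.2696  0.2511] g 0.08535781347926989 F [ 0.4 -0.5 -0.3]
[[ 0.998 -0.063  0.   ]
 [-0.063 -0.998 -0.   ]
 [ 0.     0.    -1.   ]]
w18 wallN 839 [array([ 496.1, -277.1]), array([59. , 30.2]), np.float64(86.2)] [ 486.2 -277.1   72.3] [[480.0, -305.0], [506.0, -248.0]]
w18 wallF 591 [array([ 366.9, -268.7]), array([59.4,  9.2]), np.float64(86.6)] [ 367.1 -269.4   72.4] [[361.0, -298.0], [372.0, -240.0]]
w18 knob 347 [array([ 510.9, -278.3]), array([13.4, 13.6]), np.float64(9.5)] [ 509.7 -278.2  102.3] [[504.0, -285.0], [517.0, -272.0]]
w18 rod 2031 [array([ 444.8, -274.1]), array([ 58.3, 173.3]), np.float64(86.1)] [ 441.6 -273.7   64.1] [[359.0, -292.0], [530.0, -250.0]]
w18 seatfloor 2750 [array([ 430.3, -273.2]), array([ 95.9, 144.1]), np.float64(86.3)] [ 444.  -262.2    4.8] [[362.0, -323.0], [499.0, -223.0]]
w18 lip 1345 [array([ 425.9, -272.8]), array([ 89.7, 111.8]), np.float64(86.3)] [ 428.1 -285.3   13.7] [[370.0, -320.0], [481.0, -226.0]]
w18 cass 4218 [array([ 435.2, -273.6]), array([ 58. , 129.8]), np.float64(86.2)] [
[... 714 characters left out ...]
.4 304.7] size [32.9 94.8] ang 56.0 z [31.2 45.  58.2] col [67. 55. 26.]
px [334. 150.] n 61 ctr [ 734.7 -167.6] size [ 9.2 81.4] ang 1.1 z [31.8 43.  57.8] col [97. 92. 83.]
px [375. 196.] n 483 ctr [ 583.5 -281.7] size [ 26.7 176.4] ang 86.2 z [42.5 52.7 59. ] col [158. 158. 158.]
px [253. 212.] n 612 ctr [556.7  66. ] size [56.8 91.5] ang 1.1 z [32.5 36.8 41.4] col [149. 150. 146.]
px [432. 223.] n 64 ctr [ 520.5 -441.5] size [59.1 25.4] ang 26.1 z [31.6 44.5 58.7] col [64. 65. 69.]
px [255. 235.] n 649 ctr [490.8  58.7] size [91.  56.3] ang 89.5 z [32.2 36.8 41.6] col [139. 140. 136.]
px [204. 259.] n 663 ctr [424.7 199.3] size [91.2 56.3] ang 84.5 z [32.7 36.9 41.9] col [ 62. 124.  73.]
```

View pics/w18.png

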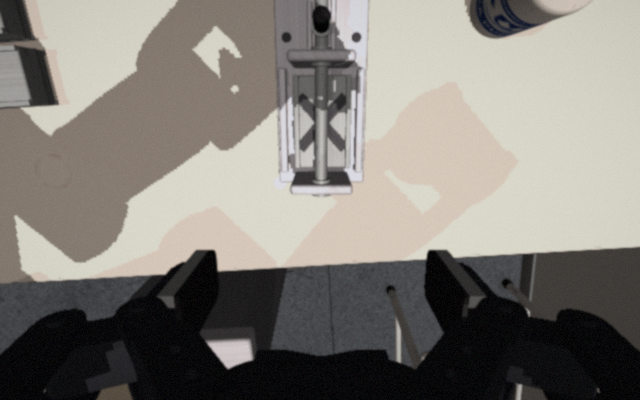

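View pics/t18.png

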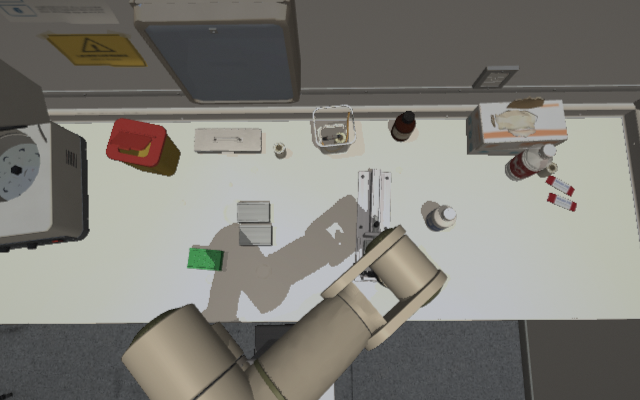

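View pics/s18.png

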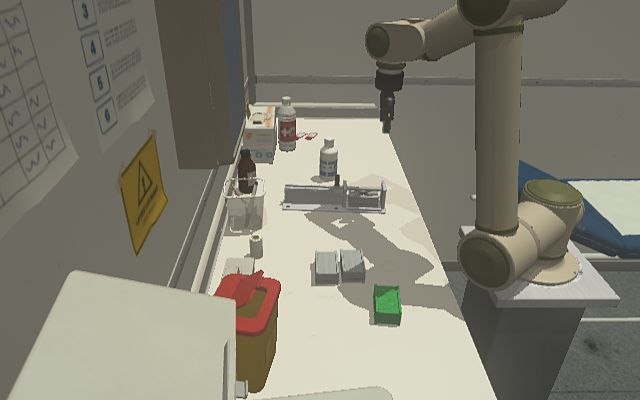

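```bash
python3 -c "
from rig import close_job
print(close_job())"
```

```text
the job is handed in; nothing more can be done
None
```

The job is handed in after about 47 s of the 210 s. All three cassettes present are turned over, the cross one is bolted into the cradle, and the last checks raised no problems.

- **Turning over:** I turned each of the three cassettes in two quarter-turns, standing it on its end in between. The two with bare undersides lie flat on the worktop, underside up.
- **The knock:** One of them, the first I turned over, was later shifted about 5 cm while the arm was at the cradle. It is still flat and right way, and about 10 mm clear of the other.
- **Seating:** The cross cassette lies in the seat with its cross up. Its top measured about 42.5 mm above the worktop, which fits the same 3–4 mm low reading these cassettes gave on the worktop.
- **Bolt:** I slid it until it met a hard stop, with about 11 N on the wrist. The knob stands within 1 mm of the computed home position, and the wrist picture shows the rod through the far wall.
- **Other objects:** The instrument box, tape roll, bottle and green look-alike measured where they were at the start, to within measuring error. The gripper was open and clear of everything.

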